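# Hang washed sensor probes to dry

### The job

The washed sensor probes lying on the bench are dripping: hang every one of them upright, head up, by its collar in the notches of the drying stand that are over the steel drip tray, not in those over the box of pipette tips. First lay each probe in the sloping rest, head end up, and let go of it so that you can take it again by its head at the angle for hanging. When all of them hang there and only then, switch the dryer on by pushing its lever right over, and leave the jar, bottle, beaker and dish standing where they are.

Things in the scene. Friction and masses are not known exactly. Their poses are not given: they have to be found in the camera images.
- probe1: one of four equal probes (one may be absent), 130 g. Origin on its axis at the collar's underside; +x along the axis to the head. Along x in mm: square guard 34 x 34 -120 to -106; steel shaft 16 diameter -106 to 0; square collar 34 x 34 0 to 8; round white head 24 diameter 8 to 72. At the start lies flat (origin 17 mm up), head roughly away from robot. Centre of mass x = -42
- probe2: one of four equal probes (one may be absent), 130 g. Origin on its axis at the collar's underside; +x along the axis to the head. Along x in mm: square guard 34 x 34 -120 to -106; steel shaft 16 diameter -106 to 0; square collar 34 x 34 0 to 8; round white head 24 diameter 8 to 72. At the start lies flat (origin 17 mm up), head roughly away from robot. Centre of mass x = -42
- probe3: one of four equal probes (one may be absent), 130 g. Origin on its axis at the collar's underside; +x along the axis to the head. Along x in mm: square guard 34 x 34 -120 to -106; steel shaft 16 diameter -106 to 0; square collar 34 x 34 0 to 8; round white head 24 diameter 8 to 72. At the start lies flat (origin 17 mm up), head roughly away from robot. Centre of mass x = -42
- probe4: one of four equal probes (one may be absent), 130 g. Origin on its axis at the collar's underside; +x along the axis to the head. Along x in mm: square guard 34 x 34 -120 to -106; steel shaft 16 diameter -106 to 0; square collar 34 x 34 0 to 8; round white head 24 diameter 8 to 72. At the start lies flat (origin 17 mm up), head roughly away from robot. Centre of mass x = -42
- rest: sloping rest, loose but heavy (2 kg): white supports on an aluminium foot 170 x 100 mm; takes a probe in its xz plane at 45 degrees, guard low, head high towards +x. Origin: foot's underside, centre. Guard and collar each lie between two side walls 39 mm apart, which end 3 mm below the probe's axis; between the two supports the shaft is free all round, 25 mm above a spar; the head sticks out
- rest_foot (a point): where the bottom centre of the guard of a laid probe is: rest x = -60, y = 0, z = 50 mm. The probe's axis rises from here at 45 degrees towards the rest's +x; a wall here stops it sliding down. Guard support 0 to 20 mm along that axis, collar support 112 to 132 mm
- rest_seat (a point): where the origin of a probe laid fully home in the rest comes to be: 120 mm up the sloping axis, rest x = 24.9, y = 0, z = 134.9 mm
- stand: drying stand, fixed: white and blue fan cabinet (120 deep, 460 wide, 170 mm high, front face at x = +55) with a steel comb in front, which thin posts hold up at y = -222 and 222 mm. Origin: on the bench below the middle of the row of notches; -x is the open front towards the robot, y along the comb, z up
- stand_comb (a point): middle of the comb's top face (stand x = 0, y = 0, z = 170 mm); plate 8 mm thick. Eight notches 20 mm wide, 55 mm apart, at stand y = -192.5 to 192.5 mm, open to -x, from round tine tips at x = -37 to a closed end at x = +12 mm. A probe hangs with its shaft in a notch near x = 0 and its collar's underside on the comb
- tray: steel drip tray, fixed, open, 100 x 215 x 22 mm, on the bench under the left or the right four notches of the stand (which side varies). Origin: centre of its underside, axes parallel to the stand's; the four notches over it are at its y = -82.5, -27.5, 27.5, 82.5 mm
- tipbox: closed blue box of pipette tips, fixed, 94 x 129 x 38 mm, under the other four notches; origin: centre of its underside
- switch (a joint): dryer's lever: 0 = off, leaning to the robot's side (-x of its base); 1.0 rad = fully over to +x, on; turns about its base's y axis and stays where it is left. Pushing it takes only a few newtons
- switch_tip (a point): tip of the white lever (70 mm long) on its grey block to the right on the bench; its position moves with the lever
- switch_base: grey block of the dryer's lever, fixed, 70 x 50 x 25 mm; origin: centre of its underside, +x the way the lever is pushed. The lever's pivot is 22 mm above the origin; its tip (a ball 26 mm across) goes from x = -34 to +34 mm, at about 85 mm height
- beaker: glass beaker, 60 wide, 45 mm high; leave alone
- dish: low glass dish 68 wide, 14 mm high; leave alone
- jar: small amber jar 44 wide, 55 mm high; leave alone
- washbottle: white bottle 68 wide, 170 mm high; leave alone
There are look-alikes about, which are no part of the job. What is shaped like the switch_base but turquoise is not meant.

How it is judged:
On the way, in this order (a step that is already met when the one before it is completed fails the run):
1. a probe lies in the sloping rest, head up, let go of (((distance between probe1 and rest_seat below 0.012 m and angle between probe1's own x axis and vertical between 0.66 and 0.91 rad and contact force between probe1 and the fingers below 0.5 N and linear speed of probe1 below 0.03 m/s) or (distance between probe2 and rest_seat below 0.012 m and angle between probe2's own x axis and vertical between 0.66 and 0.91 rad and contact force between probe2 and the fingers below 0.5 N and linear speed of probe2 below 0.03 m/s) or (distance between probe3 and rest_seat below 0.012 m and angle between probe3's own x axis and vertical between 0.66 and 0.91 rad and contact force between probe3 and the fingers below 0.5 N and linear speed of probe3 below 0.03 m/s) or (distance between probe4 and rest_seat below 0.012 m and angle between probe4's own x axis and vertical between 0.66 and 0.91 rad and contact force between probe4 and the fingers below 0.5 N and linear speed of probe4 below 0.03 m/s))), for 0.2 s.
2. a probe hangs by its collar over the drip tray (((z of probe1 in the frame of stand between 0.165 and 0.176 m and x of probe1 in the frame of stand between -0.016 and 0.014 m and angle between probe1's own x axis and vertical below 0.12 rad and y of probe1 in the frame of tray between -0.1 and 0.1 m and linear speed of probe1 below 0.03 m/s and contact force between probe1 and the fingers below 0.5 N) or (z of probe2 in the frame of stand between 0.165 and 0.176 m and x of probe2 in the frame of stand between -0.016 and 0.014 m and angle between probe2's own x axis and vertical below 0.12 rad and y of probe2 in the frame of tray between -0.1 and 0.1 m and linear speed of probe2 below 0.03 m/s and contact force between probe2 and the fingers below 0.5 N) or (z of probe3 in the frame of stand between 0.165 and 0.176 m and x of probe3 in the frame of stand between -0.016 and 0.014 m and angle between probe3's own x axis and vertical below 0.12 rad and y of probe3 in the frame of tray between -0.1 and 0.1 m and linear speed of probe3 below 0.03 m/s and contact force between probe3 and the fingers below 0.5 N) or (z of probe4 in the frame of stand between 0.165 and 0.176 m and x of probe4 in the frame of stand between -0.016 and 0.014 m and angle between probe4's own x axis and vertical below 0.12 rad and y of probe4 in the frame of tray between -0.1 and 0.1 m and linear speed of probe4 below 0.03 m/s and contact force between probe4 and the fingers below 0.5 N))), for 0.2 s.
3. another probe lies in the sloping rest, let go of (((distance between probe1 and rest_seat below 0.012 m and angle between probe1's own x axis and vertical between 0.66 and 0.91 rad and contact force between probe1 and the fingers below 0.5 N and linear speed of probe1 below 0.03 m/s) or (distance between probe2 and rest_seat below 0.012 m and angle between probe2's own x axis and vertical between 0.66 and 0.91 rad and contact force between probe2 and the fingers below 0.5 N and linear speed of probe2 below 0.03 m/s) or (distance between probe3 and rest_seat below 0.012 m and angle between probe3's own x axis and vertical between 0.66 and 0.91 rad and contact force between probe3 and the fingers below 0.5 N and linear speed of probe3 below 0.03 m/s) or (distance between probe4 and rest_seat below 0.012 m and angle between probe4's own x axis and vertical between 0.66 and 0.91 rad and contact force between probe4 and the fingers below 0.5 N and linear speed of probe4 below 0.03 m/s))), for 0.2 s.
4. all the probes hang by their collars over the drip tray (z of probe1 in the frame of stand between 0.165 and 0.176 m and x of probe1 in the frame of stand between -0.016 and 0.014 m and angle between each of probe1, probe2, probe3, probe4's own x axis and vertical below 0.12 rad and y of probe1 in the frame of tray between -0.1 and 0.1 m and linear speed of each of probe1, probe2, probe3, probe4 below 0.03 m/s and contact force between each of probe1, probe2, probe3, probe4 and the fingers below 0.5 N and z of probe2 in the frame of stand between 0.165 and 0.176 m and x of probe2 in the frame of stand between -0.016 and 0.014 m and y of probe2 in the frame of tray between -0.1 and 0.1 m and z of probe3 in the frame of stand between 0.165 and 0.176 m and x of probe3 in the frame of stand between -0.016 and 0.014 m and y of probe3 in the frame of tray between -0.1 and 0.1 m and z of probe4 in the frame of stand between 0.165 and 0.176 m and x of probe4 in the frame of stand between -0.016 and 0.014 m and y of probe4 in the frame of tray between -0.1 and 0.1 m), for 0.2 s.
5. the dryer's lever is pushed right over (value of joint switch above 0.85 rad), for 0.2 s.
At the end, for the whole second after the job is handed in: every probe present hangs still and released in a notch over the tray: collar underside 165 to 176 mm up, head up within 7 degrees, collar centre -16 to 14 mm in stand x and within 100 mm of the tray's middle in y; lever beyond 0.85 rad (all of step 4 and value of joint switch above 0.85 rad); the robot touches nothing.
It fails at once if the beaker is knocked over or moved more than 5 cm (distance of beaker from where it was at the start of the episode above 0.05 m or angle between beaker's own z axis and vertical above 0.5 rad).
It fails at once if the dish is knocked over or moved more than 5 cm (distance of dish from where it was at the start of the episode above 0.05 m or angle between dish's own z axis and vertical above 0.5 rad).
It fails at once if the jar is knocked over or moved more than 5 cm (distance of jar from where it was at the start of the episode above 0.05 m or angle between jar's own z axis and vertical above 0.5 rad).
It fails at once if the washbottle is knocked over or moved more than 5 cm (distance of washbottle from where it was at the start of the episode above 0.05 m or angle between washbottle's own z axis and vertical above 0.5 rad).
Of probe1, probe2, probe3, probe4 only 3 to 4 are there at a start; the rules pass over those that are not, and their reading is None.
At some moment in a run one of rest may be knocked a few centimetres aside while the robot is not near it.
Once in a run the grip may slacken for a moment while it holds something.
It also fails if it takes over 210 s, if anything falls off the work surface, if the arm or the gripper's body presses on something with over 40 N, if the wrist force passes 120 N, or if a joint passes its speed limit or range.

### The arm

A 6-joint arm with a two-finger parallel gripper is mounted at the origin on the work surface. World frame = base frame: x ahead of the robot, y to its left, z up, the work surface at z = 0. Lengths are in m, angles in rad, forces in N, time in s.
With the tool pointing down it reaches from about 0.325 to 0.925 m from the base axis. Payload 3.1 kg.
Tool frame: the origin (TCP) lies midway between the tips of the shut fingers; the grasp point (between the pads) lies 19 mm behind it (env.grip_point_offset is the distance from the TCP to the grasp point, in m); z points along the fingers, y is the direction in which the jaws open and shut (so a half turn about z gives the same grasp; the last joint's range is limited). The gripper opens to 85 mm and grips with 20 to 120 N. Pads are 22 mm wide; open, the fingers measure 114 mm over their backs; the gripper's body (76 mm by 85 mm) begins 54 mm behind the grasp point. The pads swing forward as they close: fully open they stand 13 mm farther back than shut.
Start: joints at [1.128, 0.217, 1.613, -0, 1.311, -0.112], TCP at [0.203, 0.591, 0.199] pointing down, gripper open.
Joint ranges: [-2.75, 2.75], [-0.78, 2.1], [0.31, 2.55], [-1.13, 4.27], [0.13, 2.63], [-2.58, 2.58]. Speed limits (rad/s): [2.79, 2.79, 3.14, 3.14, 3.14, 3.14].

### API

Orientations are given as a 3x3 rotation matrix whose columns are the frame's x, y, z axes.
In Python, from station import env, imaging gives the robot as it stands.
- The arm moves only by the tool servo_tool, never from a script. Its argument "commands" is a list of rows, each a list of 6 numbers: the shift along the tool's x, y, z in m, then the turn, a rotation vector about the tool's x, y, z in rad. A call has 1 to 10 rows; each row is the pose to reach, as a shift and turn from the pose commanded when the call began, along the tool's axes at that moment; what a row does not reach only later rows make up. A row lasts 1/12 s, in which the tool goes at most 41.7 mm and 7.16 degrees, less where a joint would pass 70% of its speed; a pose out of reach is approached as far as the arm can. A call with a gripper value outside its range is refused whole. "grip" is the gripper command: -1 is fully open, 1 is shut, values between are in proportion, set as the call begins (left out, the last holds). The fingers move at their own pace and stop on an object; "newtons" is the grip in N (left out, the last holds). Time passes only in rows, so rows that repeat a pose let the fingers close. It gives the time, the measured TCP pose, the force and the opening at its end, in the units of the state.
- env.read_state(): the state, without advancing time (a new reading comes with each control period).
- imaging.read_camera(name): name is "side" or "top"; returns the picture (480x640x3 uint8, red, green, blue); there is no depth.
- imaging.camera_params(name): a dict with "intrinsics" (3x3 intrinsics, pixels), "R" (3x3) and "t" (3): a world point X has camera coordinates R X + t. Camera axes: x right, y down, z forward; pixel columns grow to the right and rows downward; lengths in m; the calibration is good to about 2 mm. A picture is of the moment at which its call begins. camera_params takes no time and is no camera call.
- env.close_job(): hands the job in, once; it reports no verdict.
The state is a dict: "t": time; "qpos": joint angles; "qvel": joint speeds; "tau": joint torques, N m; "tcp_pos": TCP position; "eef_rot": TCP orientation; "wrist_force": force on the tool from outside, world axes, zero at the start; "torque": the same for the moment, N m; "grip_width": opening from 0.0 (shut) to 1.0 (fully open).
Only numpy, scipy, OpenCV 4.12 (cv2) and the standard library are available. Lean on these libraries where they do the work, as an engineer would, in place of code of your own. Each camera call takes 0.05 s, during which the arm holds its last target. There are 200 camera calls.

## Working session

There is one attempt and no reset: what is moved stays moved. The work goes in short steps, Python scripts to look and compute and a tool call to move; the robot and the scene stay as the last step left them, time stands still between calls to the robot, and variables do not carry over. Pictures are saved under pics/ and viewed, about 12 in all and at most 16, crops included, and the job is handed in when it is done.

Besides the shell and the picture viewer there is one more tool, called after "Request:" as name(argument=value, ...) on one line, values as JSON. servo_tool: Moves the arm, as the interface text tells. Its arguments: {"type":"object","properties":{"commands":{"type":"array"},"grip":{"type":"number"},"newtons":{"type":"number"}},"required":["commands"]}

```bash
ls; mkdir -p pics; python3 - <<'E'
from station import env, imaging
import cv2, numpy as np
np.set_printoptions(precision=4,suppress=True)
for n in ("top","side"):
    p=imaging.camera_params(n); print(n,p['intrinsics'].tolist() if hasattr(p['intrinsics'],'tolist') else p['intrinsics']); print(np.array(p['R']),p['t'], -np.array(p['R']).T@np.array(p['t']))
    cv2.imwrite(f'pics/{n}0.png',cv2.cvtColor(imaging.read_camera(n),cv2.COLOR_RGB2BGR))
s=env.read_state(); print(s, env.grip_point_offset)
E
```

```text
pics
top [[587.4422680280104, 0.0, 314.7671380840255], [0.0, 587.4422680280104, 234.54668072122064], [0.0, 0.0, 1.0]]
[[-0.0043 -1.      0.0032]
 [-0.9933  0.0039 -0.1153]
 [ 0.1153 -0.0037 -0.9933]] [-0.0628  0.4807  1.4039] [ 0.3154 -0.0595  1.4502]
side [[614.2040249926935, 0.0, 313.2518061919722], [0.0, 614.2040249926935, 233.69177837739295], [0.0, 0.0, 1.0]]
[[ 0.9537 -0.3002 -0.0203]
 [-0.2176 -0.6416 -0.7355]
 [ 0.2078  0.7058 -0.6772]] [-0.494   0.1647  1.3996] [ 0.2161 -1.0305  1.059 ]
{'t': 0.1, 'qpos': array([ 1.1278,  0.2177,  1.6148,  0.    ,  1.3113, -0.1122]), 'qvel': array([-0.0014, -0.0007, -0.0029, -0.0006, -0.0035, -0.0021]), 'tau': array([ -0.0013, -39.8067, -30.4973,  -0.0002,   0.0041,  -0.    ]), 'tcp_pos': array([0.2026, 0.5904, 0.1974]), 'eef_rot': array([[-0.9458,  0.3248, -0.0009],
       [ 0.3248,  0.9458, -0.0019],
       [ 0.0002, -0.0021, -1.    ]]), 'wrist_force': array([ 0.7229, -0.7735,  0.4895]), 'torque': array([-0.0193,  0.0263,  0.0111]), 'grip_width': 0.9974113247634839} 0.0187
```

View pics/top0.png

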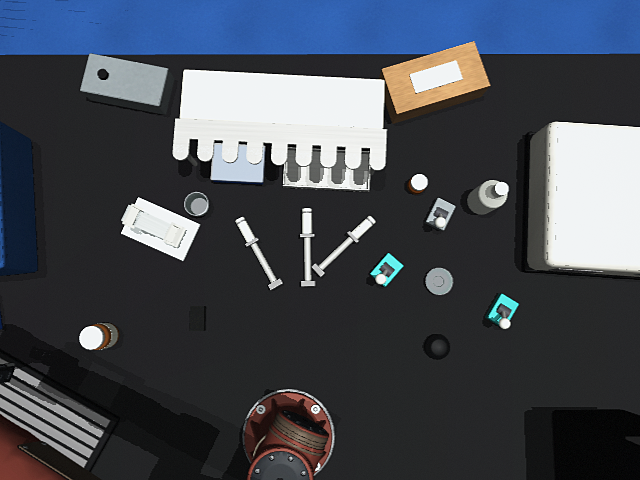

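View pics/side0.png

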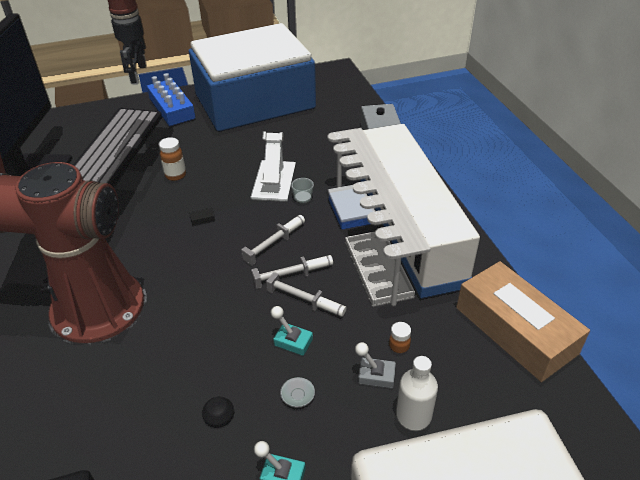

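The top view shows three probes, with shafts at about (258,250), (307,245) and (345,245). The comb is at row ~150 and the steel tray at (327,170), under the right four notches. The tip box is at (237,163) and the rest at (160,228), with its high end at the upper left (133,213). The grey lever is at (440,214).

These could be mistaken for the right things:
- **Lever:** turquoise blocks at (386,270) and (503,310). The grey block at (440,214) matches the description.
- **Notches:** those over the blue box at (237,163) are the wrong ones.
- **Probes:** no look-alikes lie near them.

I'll check this choice in one close crop.

```bash
cat > h.py <<'E'
from station import env, imaging
import cv2, numpy as np
np.set_printoptions(precision=4,suppress=True)
P={n:imaging.camera_params(n) for n in("top","side")}
K={n:np.array(P[n]['intrinsics']) for n in P}; R={n:np.array(P[n]['R']) for n in P}; T={n:np.array(P[n]['t']) for n in P}
def proj(n,X): c=R[n]@np.asarray(X,float)+T[n]; p=K[n]@c; return p[:2]/p[2]
def ray(n,uv): return -R[n].T@T[n], R[n].T@np.linalg.inv(K[n])@np.array([uv[0],uv[1],1.])
def onz(n,uv,z): o,d=ray(n,uv); return o+d*(z-o[2])/d[2]
def tri(a,b):
    o1,d1=ray("top",a);o2,d2=ray("side",b)
    s=np.linalg.lstsq(np.stack([d1,-d2],1),o2-o1,rcond=None)[0]
    p,q=o1+d1*s[0],o2+d2*s[1]; return (p+q)/2,np.linalg.norm(p-q)
def snap(n,name=None):
    im=imaging.read_camera(n)
    if name: cv2.imwrite(f'pics/{name}.png',im[:,:,::-1])
    return im
def crop(im,name,u0,u1,v0,v1,s):
    c=cv2.resize(im[v0:v1,u0:u1],None,fx=s,fy=s,interpolation=cv2.INTER_CUBIC); cv2.imwrite(f'pics/{name}.png',c[:,:,::-1])
E
python3 - <<'E'
from h import *
t=cv2.imread('pics/top0.png')[:,:,::-1]
crop(t,'topc',115,460,110,295,2.3)
s=cv2.imread('pics/side0.png')[:,:,::-1]
for n,im in(("top",t),("side",s)):
    g=cv2.cvtColor(np.ascontiguousarray(im),cv2.COLOR_RGB2GRAY)
    m=(g>90).astype(np.uint8)
    k,l,st,c=cv2.connectedComponentsWithStats(m)
    for i in range(1,k):
        if 60<st[i,4]<6000:
            pts=np.argwhere(l==i)[:,::-1].astype(np.float32)
            print(n,i,st[i],cv2.minAreaRect(pts))
# bench approx
for uv in((200,153),(160,228),(307,245),(440,214),(370,150)): print(uv,onz("top",uv,0),onz("top",uv,.17))
E
```

```text
top 7 [   9    0  159  106 4832] ((100.50569152832031, 46.82689666748047), (156.59019470214844, 95.52538299560547), 27.52522850036621)
top 420 [411 174  17  16 224] ((419.0, 181.5), (15.0, 16.0), 90.0)
top 421 [478 180  31  28 631] ((493.0, 193.5), (27.0, 30.0), 90.0)
top 423 [184 192  25  24 334] ((196.0, 203.5), (23.0, 24.0), 90.0)
top 424 [ 121  197   79   64 2904] ((157.86082458496094, 227.43817138671875), (74.2218017578125, 40.71538543701172), 23.96249008178711)
top 425 [426 198  30  32 474] ((440.5000305175781, 213.50001525878906), (20.124608993530273, 27.280027389526367), 26.56505012512207)
top 426 [300 208  15  79 657] ((307.0, 247.0), (78.0, 14.0), 90.0)
top 427 [235 217  48  73 654] ((257.3441162109375, 251.97073364257812), (78.38471984863281, 13.991470336914062), 60.832393646240234)
top 428 [312 216  64  61 651] ((344.043212890625, 244.48695373535156), (14.095977783203125, 78.55780792236328), 46.636573791503906)
top 429 [370 253  34  33 512] ((385.92919921875, 269.9380798339844), (20.507715225219727, 30.103069305419922), 41.18592834472656)
top 431 [425 268  28  27 592] ((4
[... 4305 characters left out ...]

side 275 [355 342  41  41 761] ((374.3505859375, 361.65814208984375), (42.390506744384766, 36.087913513183594), 7.352379322052002)
side 280 [ 397  356   41   75 2194] ((417.8427734375, 392.7912292480469), (37.598541259765625, 74.619140625), 5.5275397300720215)
side 298 [280 377  35  30 810] ((297.0, 391.5), (29.0, 34.0), 90.0)
side 323 [254 441  51  39 918] ((279.0, 460.0), (38.0, 50.0), 90.0)
(200, 153) [0.692  0.2239 0.    ] [0.6478 0.1906 0.17  ]
(160, 228) [0.5015 0.3198 0.    ] [0.4797 0.2753 0.17  ]
(307, 245) [ 0.4576 -0.0456  0.    ] [ 0.4409 -0.0472  0.17  ]
(440, 214) [ 0.534  -0.3779  0.    ] [ 0.5084 -0.3406  0.17  ]
(370, 150) [ 0.6983 -0.2055  0.    ] [ 0.6534 -0.1884  0.17  ]
```

View pics/topc.png

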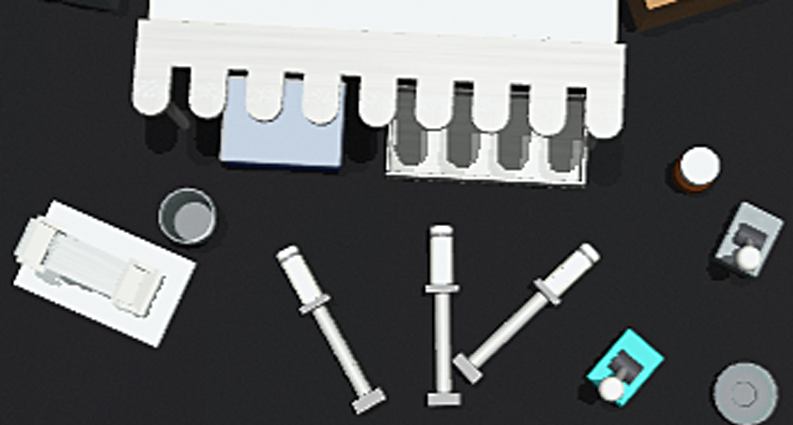

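The crop confirms three probes, all guard-near and head-far. The right-hand probe's guard at crop (467,368) nearly touches the middle shaft, so I'll take the right one early. The tray is under the right four notches. The grey block at crop (748,240) is the real switch. Next I'll measure precisely.

```bash
cat > m.py <<'E'
from h import *
t=cv2.imread('pics/top0.png')[:,:,::-1]; s=cv2.imread('pics/side0.png')[:,:,::-1]
g=cv2.cvtColor(np.ascontiguousarray(t),cv2.COLOR_RGB2GRAY)
k,l,st,c=cv2.connectedComponentsWithStats((g>90).astype(np.uint8))
for nm,i in(("A",427),("B",426),("C",428)):
    px=np.argwhere(l==i)[:,::-1]
    W=np.array([onz("top",p,.017)[:2] for p in px])
    vx,vy,x0,y0=cv2.fitLine(W.astype(np.float32),cv2.DIST_L1,0,1e-4,1e-4).ravel()
    a=np.array([vx,vy]); a*=np.sign(a[0]); 
    e=(W-[x0,y0])@a; hi,lo=e.max(),e.min()
    tip=np.array([x0,y0])+a*(hi)
    print(nm,"axis deg",np.degrees(np.arctan2(a[1],a[0])),"len",hi-lo,"origin(head tip-72)",tip-a*.072,"origin(mid)",np.array([x0,y0])+a*((hi+lo)/2+.024))
# tine gaps along rows on comb plane: profile between tips
for v in range(142,166,3):
    row=g[v,170:392]; b=(row>150).astype(int); d=np.flatnonzero(np.diff(b))+170.5
    print(v,d)
crop(t,'restc',115,215,190,270,7)
crop(s,'sidec',240,480,120,320,3.2)
E
python3 m.py
```

```text
A axis deg 29.214224 len 0.1931304439134776 origin(head tip-72) [0.4614 0.088 ] origin(mid) [0.4609 0.0877]
B axis deg -0.15607764 len 0.1919112491282146 origin(head tip-72) [ 0.4757 -0.0458] origin(mid) [ 0.4758 -0.0458]
C axis deg -46.664696 len 0.19356549225075972 origin(head tip-72) [ 0.4737 -0.1554] origin(mid) [ 0.4732 -0.1548]
142 [172.5 188.5 197.5 213.5 222.5 238.5 246.5 385.5]
145 [172.5 188.5 197.5 212.5 213.5 263.5 271.5 287.5 295.5 311.5 318.5 385.5]
148 [172.5 188.5 197.5 264.5 271.5 287.5 295.5 311.5 320.5 336.5 345.5 360.5
 369.5 385.5]
151 [172.5 188.5 196.5 263.5 270.5 287.5 295.5 311.5 320.5 336.5 344.5 361.5
 367.5 368.5 369.5 385.5]
154 [172.5 187.5 196.5 236.5 237.5 263.5 270.5 286.5 295.5 311.5 319.5 336.5
 344.5 360.5 368.5 385.5]
157 [174.5 185.5 197.5 211.5 212.5 236.5 237.5 263.5 270.5 286.5 294.5 311.5
 319.5 336.5 344.5 360.5 369.5 385.5]
160 [201.5 208.5 211.5 234.5 235.5 263.5 271.5 285.5 295.5 311.5 319.5 335.5
 344.5 360.5 368.5 385.5]
163 [211.5 249.5 251.5 256.5 258.5 263.5 273.5 283.5 285.5 286.5 297.5 309.5
 320.5 335.5 344.5 360.5 368.5 384.5]
```

View pics/restc.png

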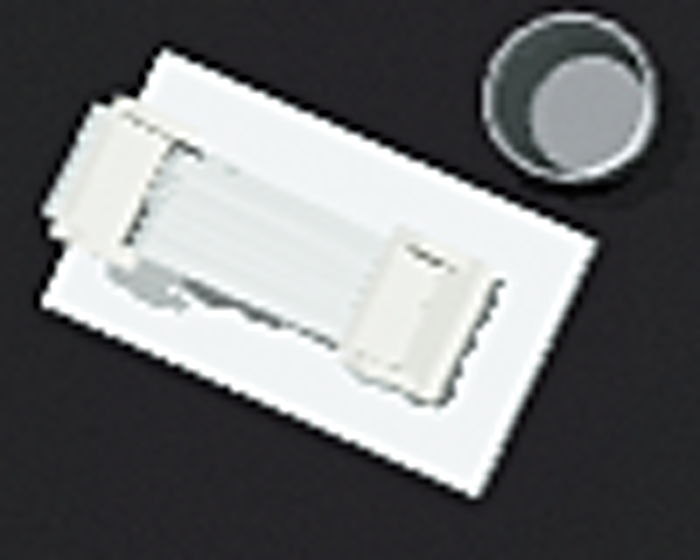

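View pics/sidec.png

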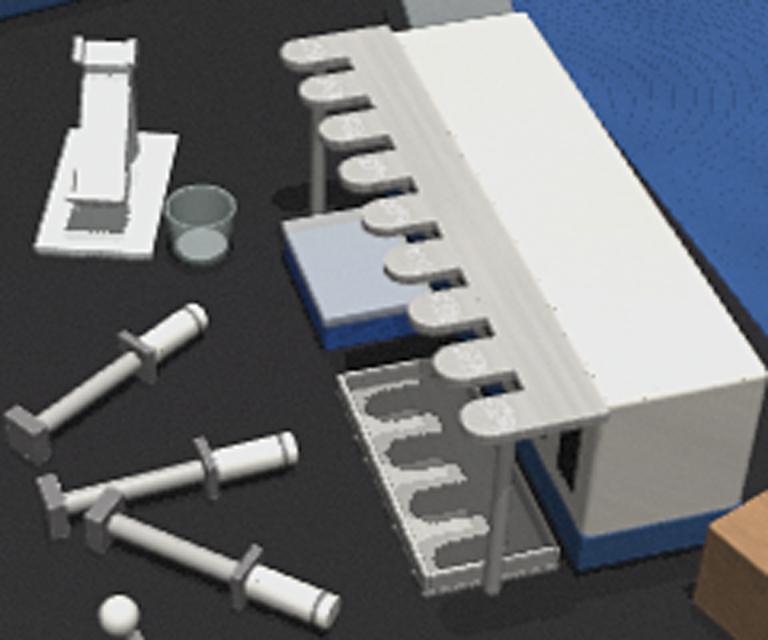

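The rest crop shows foot corners at crop (165,50), (598,240), (478,497) and (43,305), with the high support at the left end. The side crop confirms that the tray is under the near (right) four notches. Next I'll compute poses.

```bash
python3 - <<'E'
from h import *
c=np.array([(165,50),(598,240),(478,497),(43,305)],float); c=(c+.5)/7-.5+[115,190]
for z in(.006,.012):
    w=np.array([onz("top",p,z)[:2] for p in c]); TL,TR,BR,BL=w
    print(z,"len",np.linalg.norm(TL-TR),np.linalg.norm(BL-BR),"wid",np.linalg.norm(TL-BL),np.linalg.norm(TR-BR),"ctr",w.mean(0),"yaw",[np.degrees(np.arctan2(*(d)[::-1])) for d in (TL-TR,BL-BR)], [np.degrees(np.arctan2(*(d)[::-1])) for d in (BL-TL,BR-TR)])
t=cv2.imread('pics/top0.png')[:,:,::-1]
g=cv2.cvtColor(np.ascontiguousarray(t),cv2.COLOR_RGB2GRAY)
# subpixel notch edges at rows 149..154
def edges(v):
    r=g[v].astype(float); out=[]
    return r
N=[]
for nom in(192.5,267,291.5,316,340.5,365):
    cs=[]
    for v in range(148,154):
        r=g[v].astype(float); i=int(nom); 
        a=[u for u in range(i-8,i+1) if r[u]>150>=r[u+1]]; b=[u for u in range(i,i+9) if r[u]<=150<r[u+1]]
        if a and b:
            a=a[-1];b=b[0]; ea=a+(r[a]-150)/(r[a]-r[a+1]); eb=b+(150-r[b])/(r[b+1]-r[b]); cs.append(((ea+eb)/2,eb-ea))
    cs=np.array(cs); 
    if len(cs): m=np.median(cs,0); w=onz("top",(m[0],150.5),.17); N.append(w); print(nom,m,w[:2])
tl=(np.array([(151,116),(606,138)])+.5)/2.3-.5+[115,110]
tw=[onz("top",p,.17)[:2] for p in tl]; d=tw[1]-tw[0]; print("tips",tw,np.linalg.norm(d),"(440)","yaw",np.degrees(np.arctan2(d[1],d[0]))+90)
E
```

```text
0.006 len 0.1698028455823397 0.16951371270946422 wid 0.09972334640824439 0.09958128168431432 ctr [0.4996 0.3172] yaw [np.float64(66.09088425109135), np.float64(66.13890796097981)] [np.float64(156.17064881828986), np.float64(156.00437079084188)]
0.012 len 0.1690973731237353 0.16880944149856567 wid 0.09930903018091847 0.09916755568708574 ctr [0.4988 0.3157] yaw [np.float64(66.09088425109135), np.float64(66.1389079609798)] [np.float64(156.17064881828986), np.float64(156.0043707908419)]
192.5 [192.4816   8.7313] [0.6536 0.2075]
267 [267.3754   7.088 ] [0.653  0.0406]
291.5 [291.2707   8.399 ] [ 0.6528 -0.0127]
316 [316.0148   8.3925] [ 0.6526 -0.0679]
340.5 [340.5151   8.4628] [ 0.6525 -0.1226]
365 [365.2423   8.6608] [ 0.6523 -0.1778]
tips [array([0.6317, 0.234 ]), array([ 0.6084, -0.2059])] 0.4405489440459369 (440) yaw -3.029596507244179
```

```bash
cat >> h.py <<'E'
from scipy.spatial.transform import Rotation as Ro
from scipy.optimize import least_squares
def tool(zdir,xdir):
    z=np.array(zdir,float);z/=np.linalg.norm(z); x=np.array(xdir,float); x-=z*(x@z); x/=np.linalg.norm(x)
    return np.stack([x,np.cross(z,x),z],1)
def rel(p,Rt,say=True):
    s=env.read_state(); R0=s['eef_rot']
    d=R0.T@(np.array(p)-s['tcp_pos']); r=Ro.from_matrix(R0.T@Rt).as_rotvec()
    if say: print("rel",np.round(d,4),np.round(r,3),"rows",max(np.linalg.norm(d)/.0417,np.degrees(np.linalg.norm(r))/7.16))
    return d,r
def az(d): d=np.radians(d); return np.array([np.cos(d),np.sin(d),0])
def orient(q): return Ro.from_euler('z',q[0])*Ro.from_euler('y',q[1]+q[2])*Ro.from_euler('z',q[3])*Ro.from_euler('y',q[4])*Ro.from_euler('z',q[5]+np.pi/2)
DOWN=np.array([0,0,-1.])
E
python3 - <<'E'
from h import *
s=env.read_state(); print(orient(s['qpos']).as_matrix()-s['eef_rot'])
a=az(29.2); o=np.array([.4611,.0878,0]); p=o-a*.045; p[2]=.12; print(p)
rel(p,tool(DOWN,a))
E
```

```text
[[-0.  0.  0.]
 [ 0.  0. -0.]
 [-0. -0.  0.]]
[0.4218 0.0658 0.12  ]
rel [-0.3777 -0.4248  0.0782] [-0.001  0.002  2.301] rows 18.41441995959083
```

Request:
servo_tool(commands=[[-0.378,-0.425,0.0,0,0,2.3],[-0.378,-0.425,0.0,0,0,2.3],[-0.378,-0.425,0.0,0,0,2.3],[-0.378,-0.425,0.0,0,0,2.3],[-0.378,-0.425,0.0,0,0,2.3],[-0.378,-0.425,0.0,0,0,2.3],[-0.378,-0.425,0.0,0,0,2.3],[-0.378,-0.425,0.0,0,0,2.3],[-0.378,-0.425,0.0,0,0,2.3],[-0.378,-0.425,0.0,0,0,2.3]], grip=0.0)

```text
t: 0.93
tcp_pos: [0.3636, 0.2048, 0.1983]
eef_rot: [[0.016, 1.0, -0.0], [1.0, -0.016, 0.0], [0.0, -0.0, -1.0]]
wrist_force: [1.2, 0.4, -0.2]
grip_width: 0.5
```

```bash
cat > st.py <<'E'
from h import *
import json
s=env.read_state(); open('log.jsonl','a').write(json.dumps([s['qpos'].tolist(),s['tcp_pos'].tolist(),s['eef_rot'].tolist()])+'\n')
print(s['t'],s['qpos'],s['tcp_pos'],s['grip_width'])
E
python3 st.py; python3 - <<'E'
from h import *
a=az(29.2); o=np.array([.4611,.0878,0]); p=o-a*.045; p[2]=.12
rel(p,tool(DOWN,a))
E
```

```text
0.9333 [ 0.3444 -0.2515  2.0755  0.      1.3177  0.36  ] [0.3636 0.2048 0.1983] 0.5000803529980846
rel [-0.138   0.0604  0.0783] [-0.    -0.     1.046] rows 8.36691993337825
```

Request:
servo_tool(commands=[[-0.138,0.06,0.02,0,0,1.046],[-0.138,0.06,0.04,0,0,1.046],[-0.138,0.06,0.078,0,0,1.046],[-0.138,0.06,0.078,0,0,1.046],[-0.138,0.06,0.078,0,0,1.046],[-0.138,0.06,0.078,0,0,1.046],[-0.138,0.06,0.078,0,0,1.046],[-0.138,0.06,0.078,0,0,1.046],[-0.138,0.06,0.078,0,0,1.046],[-0.138,0.06,0.078,0,0,1.046]])

```text
t: 1.77
tcp_pos: [0.4219, 0.068, 0.1201]
eef_rot: [[0.871, 0.492, -0.001], [0.492, -0.871, 0.0], [-0.001, -0.001, -1.0]]
wrist_force: [0.7, -0.2, 0.6]
grip_width: 0.492
```

```bash
python3 st.py; python3 - <<'E'
from h import *
import json
a=az(29.2); o=np.array([.4611,.0878,0]); p=o-a*.045; p[2]=.003
rel(p,tool(DOWN,a))
# fit links: planar r,z of wrist
D=[json.loads(l) for l in open('log.jsonl')]
D.append([[1.1278,.2177,1.6148,0,1.3113,-.1122],[.2026,.5904,.1974],None])
def f(x,q): 
    a,h,L1,L2,e,Lt=x; s=q[1]+q[2]
    r=a+L1*np.sin(q[1])+L2*np.sin(s)+e*np.cos(s); z=h+L1*np.cos(q[1])+L2*np.cos(s)-e*np.sin(s)
    return Ro.from_euler('z',q[0]).apply([r,0,z])+Lt*orient(q).as_matrix()[:,2]
res=least_squares(lambda x:np.concatenate([f(x,q)-np.array(p) for q,p,_ in D]+[.01*(x-[0,.35,.42,.4,0,.25])]),[0,.35,.42,.4,0,.25])
print(res.x,[f(res.x,q)-p for q,p,_ in D])
snap("top","top1")
E
```

```text
1.7667 [-0.0047 -0.132   2.1315  0.      1.1432  1.0523] [0.4219 0.068  0.1201] 0.49223758524582606
rel [-0.001   0.0019  0.1171] [-0.001  0.001  0.004] rows 2.8086193366601786
[0.0006 0.2856 0.4544 0.5571 0.0614 0.3285] [array([ 0.0236, -0.0659, -0.    ]), array([-0.0003, -0.07  ,  0.0001]), array([ 0.0633, -0.03  , -0.    ])]
```

Request:
servo_tool(commands=[[-0.001,0.002,0.035,0,0,0.004],[-0.001,0.002,0.07,0,0,0.004],[-0.001,0.002,0.1,0,0,0.004],[-0.001,0.002,0.116,0,0,0.004],[-0.001,0.002,0.116,0,0,0.004]])

```text
t: 2.23
tcp_pos: [0.4176, 0.066, 0.0006]
eef_rot: [[0.872, 0.49, -0.01], [0.49, -0.872, 0.0], [-0.008, -0.005, -1.0]]
wrist_force: [-1.3, 0.4, 0.2]
grip_width: 0.502
```

Request:
servo_tool(commands=[[0,0,0,0,0,0],[0,0,0,0,0,0],[0,0,0,0,0,0],[0,0,0,0,0,0],[0,0,0,0,0,0],[0,0,0,0,0,0]], grip=1.0, newtons=60)

```text
t: 2.73
tcp_pos: [0.4234, 0.0659, 0.0055]
eef_rot: [[0.872, 0.489, 0.002], [0.489, -0.872, -0.0], [0.002, 0.001, -1.0]]
wrist_force: [-0.6, 0.5, 0.6]
grip_width: -0.0
```

```bash
python3 st.py; cat >> h.py <<'E'
import json
def fk(x,q):
    a,h,L1,L2,e,Lt,b=x; s=q[1]+q[2]
    r=a+L1*np.sin(q[1])+L2*np.sin(s)+e*np.cos(s); z=h+L1*np.cos(q[1])+L2*np.cos(s)-e*np.sin(s)
    return Ro.from_euler('z',q[0]).apply([r,b,z])+Lt*orient(q).as_matrix()[:,2]
def links():
    D=[json.loads(l) for l in open('log.jsonl')]+[[[1.1278,.2177,1.6148,0,1.3113,-.1122],[.2026,.5904,.1974],None]]
    x0=np.array([0,.35,.42,.4,0,.25,.07])
    return least_squares(lambda x:np.concatenate([fk(x,q)-np.array(p) for q,p,_ in D]+[.003*(x-x0)]),x0).x
LO=np.array([-2.75,-.78,.31,-1.13,.13,-2.58]);HI=np.array([2.75,2.1,2.55,4.27,2.63,2.58])
def ik(p,Rt,q0,x):
    g=lambda q:np.concatenate([fk(x,q)-p,.3*(orient(q).inv()*Ro.from_matrix(Rt)).as_rotvec()])
    r=least_squares(g,np.clip(q0,LO+.01,HI-.01),bounds=(LO,HI)); return r.x,np.sqrt(2*r.cost)
E
python3 - <<'E'
from h import *
x=links(); print("links",x)
q=env.read_state()['qpos']
rx=az(66.1); up=np.array([0,0,1]); a=(rx+up)/2**.5; tz=(rx-up)/2**.5
seat=np.array([.4993,.3165,0])+rx*.0249+up*.1349
pl=seat-.045*a+.0145*tz; print("place",pl)
for d in(0,.06,.12): print(d,ik(pl-tz*d,tool(tz,a),q,x))
# regrasp head, tool down
hp=seat+.042*a; print("regrasp",hp,ik(hp-[0,0,.019],tool(DOWN,rx),q,x))
sx=az(-3.03); sy=az(86.97); so=np.array([.658,.0146,.17])
for yy in(-.0275,-.0825,-.1375,-.1925):
  for xo in (-.1,0):
    g=so+sy*yy+sx*xo+up*(.02+.042); z=(sx-up)/2**.5; print(yy,xo,ik(g+z*.019,tool(z,sx+up),q,x))
E
```

```text
2.7333 [-0.0096  0.0741  2.1932  0.      0.8722  1.0502] [0.4234 0.0659 0.0055] -0.00019610333837493564
links [-0.      0.2801  0.4545  0.5577  0.0613  0.3229  0.07  ]
place [0.5007 0.3195 0.0928]
0 (array([ 0.0987,  0.0797,  2.2061,  1.1102,  0.7569, -0.2959]), np.float64(1.0274161815170257e-11))
0.06 (array([ 0.0051, -0.0671,  2.2484,  1.001 ,  0.8727, -0.221 ]), np.float64(3.2867136236875894e-12))
0.12 (array([-0.0991, -0.2059,  2.2718,  0.9147,  1.0115, -0.1676]), np.float64(5.263079177653621e-14))
regrasp [0.5214 0.3664 0.1646] (array([0.5025, 0.2896, 1.6278, 0.    , 1.2242, 0.9196]), np.float64(2.2983832364168444e-08))
-0.0275 -0.1 (array([-0.195 , -0.3687,  2.306 ,  0.24  ,  0.435 ,  1.2515]), np.float64(1.6899973731234343e-14))
-0.0275 0 (array([-0.1625, -0.1031,  2.0977,  0.2142,  0.3724,  1.2932]), np.float64(1.2078793322041536e-12))
-0.0825 -0.1 (array([-0.3552, -0.366 ,  2.3042,  0.4671,  0.4865,  0.9344]), np.float64(5.779023832329976e-10))
-0.0825 0 (array([-0.2866, -0.1014,  2.0961,  0.4254,  0.4081,  1.0099]), np.float64(5.052305848653212e-16))
-0.1375 -0.1 (array([-0.5054, -0.3376,  2.2847,  0.6302,  0.5523,  0.684 ]), np.float64(4.741168776842544e-14))
-0.1375 0 (array([-0.4061, -0.0837,  2.08  ,  0.5839,  0.4597,  0.7811]), np.float64(2.194856947979728e-09))
-0.1925 -0.1 (array([-0.6402, -0.2874,  2.2487,  0.7392,  0.6206,  0.4928]), np.float64(3.7774062832300085e-12))
-0.1925 0 (array([-0.5179, -0.0513,  2.0497,  0.6936,  0.519 ,  0.6045]), np.float64(2.7617951791046776e-09))
```

```bash
python3 - <<'E'
from h import *
t=snap("top"); s=snap("side")
a=cv2.resize(t[200:310,215:355],(400,314),interpolation=cv2.INTER_CUBIC); b=cv2.resize(s[160:300,200:360],(400,350),interpolation=cv2.INTER_CUBIC)
o=np.zeros((350,800,3),np.uint8);o[:314,:400]=a;o[:,400:]=b;cv2.imwrite('pics/miss.png',o[:,:,::-1])
E
```

```text
(no output)
```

View pics/miss.png

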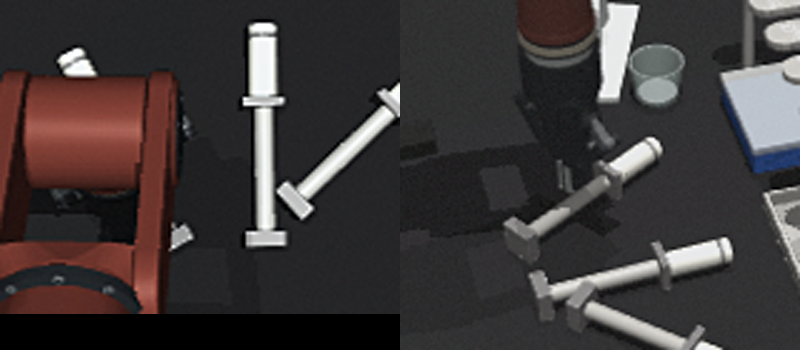

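```bash
python3 - <<'E'
from h import *
s=env.read_state(); p=s['tcp_pos']; print(p,proj("side",p),proj("top",p))
for q in((.4611,.0878,.017),): 
  for n in("top","side"):
    for d in(-.12,0,.072,-.045): print(n,d,proj(n,np.array(q)+az(29.2)*d))
im=cv2.imread('pics/side0.png')[:,:,::-1]
print(s['grip_width'])
E
```

```text
[0.4229 0.0659 0.0051] [268.8698 244.3901] [261.7784 259.0144]
top -0.12 [276.2666 285.9025]
top 0 [252.5138 243.1219]
top 0.072 [238.4489 217.7899]
top -0.045 [261.3751 259.0818]
side -0.12 [245.6201 256.8336]
side 0 [281.0873 231.9061]
side 0.072 [301.0113 217.9029]
side -0.045 [268.1316 241.0118]
-0.0030245375281951485
```

```bash
python3 - <<'E'
from h import *
s=snap("side"); o=cv2.imread('pics/side0.png')[:,:,::-1]
a=cv2.resize(s[195:265,235:315],(480,420),interpolation=cv2.INTER_CUBIC)
b=cv2.resize(np.ascontiguousarray(o[195:265,235:315]),(320,280),interpolation=cv2.INTER_CUBIC)
c=np.zeros((420,800,3),np.uint8);c[:,:480]=np.clip(a*1.6,0,255);c[:280,480:]=b;cv2.imwrite('pics/miss2.png',c[:,:,::-1])
E
```

```text
(no output)
```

View pics/miss2.png

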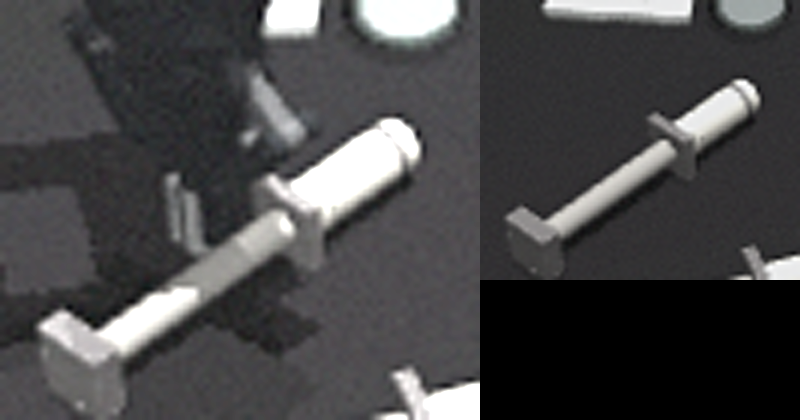

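```bash
python3 - <<'E'
from h import *
for z in(.005,.015,.025,.03): print(z,onz("side",(266.5,236.5),z), proj("side",(.4229,.0659,z)))
E
```

```text
0.005 [0.4244 0.0959 0.005 ] [268.884 244.405]
0.015 [0.4224 0.0852 0.015 ] [268.605  241.4881]
0.025 [0.4205 0.0746 0.025 ] [268.3235 238.5453]
0.03 [0.4195 0.0692 0.03  ] [268.1818 237.0639]
```

Request:
servo_tool(commands=[[0,0,0,0,0,0],[0,0,0,0,0,0],[0,0,0,0,0,0],[0,0,0,0,0,0],[0,0,0,0,0,0],[0,0,0,0,0,0]], grip=0.2)

```text
t: 3.38
tcp_pos: [0.4224, 0.0659, 0.0045]
eef_rot: [[0.872, 0.489, -0.0], [0.489, -0.872, -0.0], [-0.0, -0.0, -1.0]]
wrist_force: [0.2, 0.6, 0.3]
grip_width: 0.399
```

```bash
python3 - <<'E'
from h import *
s=snap("side"); e=env.read_state(); print(e['grip_width'],e['tcp_pos'])
a=cv2.resize(s[195:265,235:315],(640,560),interpolation=cv2.INTER_CUBIC)
cv2.imwrite('pics/miss3.png',np.clip(a*2.2,0,255).astype(np.uint8)[:,:,::-1])
E
```

```text
0.3980833589204098 [0.4225 0.0659 0.0046]
```

View pics/miss3.png

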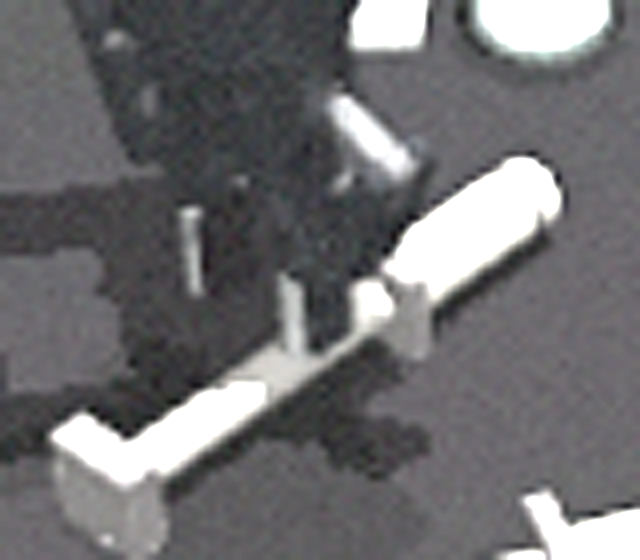

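```bash
python3 - <<'E'
from h import *
e=env.read_state(); p=e['tcp_pos']; R0=e['eef_rot']
for z in(0,-.01,-.02,-.03):
  print(z,[((proj("side",p+R0@[xx,yy,z])-[235,195])*8).round() for xx in(-.011,.011) for yy in(-.017,.017)])
E
```

```text
0 [array([207., 389.]), array([282., 440.]), array([258., 354.]), array([333., 404.])]
-0.01 [array([204., 366.]), array([280., 417.]), array([256., 330.]), array([331., 380.])]
-0.02 [array([202., 343.]), array([278., 393.]), array([253., 307.]), array([329., 357.])]
-0.03 [array([199., 319.]), array([275., 370.]), array([251., 283.]), array([327., 333.])]
```

The crop shows the fingers straddling the shaft but with their tips level with its top, around crop (320,350), about 25 mm higher than the reported TCP suggests. I'll descend in small steps and watch the force.

Request:
servo_tool(commands=[[0,0,0.002,0,0,0],[0,0,0.004,0,0,0],[0,0,0.004,0,0,0],[0,0,0.004,0,0,0]], grip=0.2)

```text
t: 3.77
tcp_pos: [0.4221, 0.0659, 0.0003]
eef_rot: [[0.872, 0.489, -0.001], [0.489, -0.872, 0.0], [-0.001, -0.0, -1.0]]
wrist_force: [-0.5, -0.7, 0.7]
grip_width: 0.399
```

Request:
servo_tool(commands=[[0,0,0.002,0,0,0],[0,0,0.004,0,0,0],[0,0,0.004,0,0,0],[0,0,0.004,0,0,0]])

```text
t: 4.1
tcp_pos: [0.4223, 0.0659, -0.0036]
eef_rot: [[0.872, 0.489, -0.001], [0.489, -0.872, 0.0], [-0.0, -0.0, -1.0]]
wrist_force: [0.1, -0.2, 0.5]
grip_width: 0.4
```

Request:
servo_tool(commands=[[0,0,0.002,0,0,0],[0,0,0.004,0,0,0],[0,0,0.004,0,0,0],[0,0,0.004,0,0,0]])

```text
t: 4.43
tcp_pos: [0.4223, 0.0659, -0.0076]
eef_rot: [[0.872, 0.489, -0.0], [0.489, -0.872, -0.0], [-0.0, -0.0, -1.0]]
wrist_force: [-0.5, -0.8, -0.1]
grip_width: 0.396
```

Request:
servo_tool(commands=[[0,0,0.002,0,0,0],[0,0,0.004,0,0,0],[0,0,0.004,0,0,0],[0,0,0.004,0,0,0]])

```text
t: 4.77
tcp_pos: [0.4222, 0.0659, -0.0116]
eef_rot: [[0.872, 0.489, -0.001], [0.489, -0.872, 0.0], [-0.0, -0.0, -1.0]]
wrist_force: [0.2, -0.6, -0.3]
grip_width: 0.401
```

Request:
servo_tool(commands=[[0,0,0.002,0,0,0],[0,0,0.004,0,0,0],[0,0,0.004,0,0,0],[0,0,0.004,0,0,0]])

```text
t: 5.1
tcp_pos: [0.4222, 0.0659, -0.0156]
eef_rot: [[0.872, 0.489, -0.001], [0.489, -0.872, 0.0], [-0.0, -0.0, -1.0]]
wrist_force: [0.6, 1.0, 0.5]
grip_width: 0.398
```

```bash
python3 - <<'E'
from h import *
s=snap("side"); t=snap("top"); e=env.read_state(); print(e['grip_width'],e['tcp_pos'],e['wrist_force'])
a=cv2.resize(s[195:265,235:315],(640,560),interpolation=cv2.INTER_CUBIC)
cv2.imwrite('pics/miss4.png',np.clip(a*2.2,0,255).astype(np.uint8)[:,:,::-1])
E
```

```text
0.4046547291728322 [ 0.4224  0.0659 -0.0154] [-0.6885  0.399  -0.1177]
```

View pics/miss4.png

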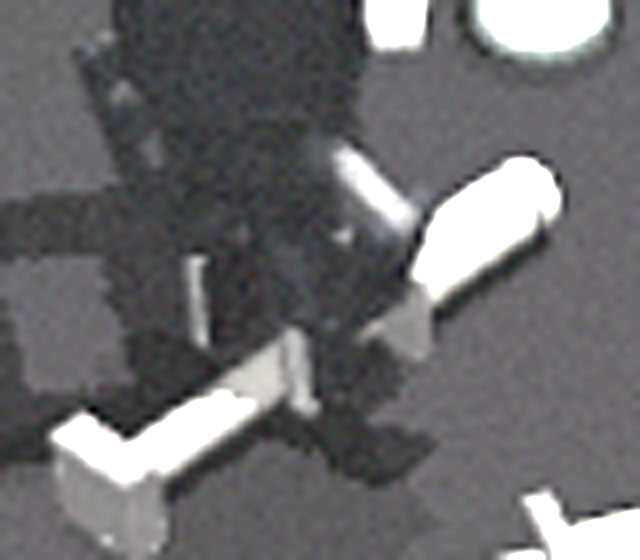

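The crop shows the shaft now between the fingers, with the tips near crop (305,410), about 15–20 mm above the bench. The reported TCP is low by about 25 mm. I'll go a bit lower and close.

Request:
servo_tool(commands=[[0,0,0.002,0,0,0],[0,0,0.004,0,0,0],[0,0,0.006,0,0,0],[0,0,0.007,0,0,0],[0,0,0.007,0,0,0]])

```text
t: 5.62
tcp_pos: [0.4221, 0.0659, -0.0228]
eef_rot: [[0.872, 0.489, -0.001], [0.489, -0.872, 0.0], [-0.001, -0.0, -1.0]]
wrist_force: [-0.2, -0.6, -0.3]
grip_width: 0.394
```

Request:
servo_tool(commands=[[0,0,0,0,0,0],[0,0,0,0,0,0],[0,0,0,0,0,0],[0,0,0,0,0,0],[0,0,0,0,0,0],[0,0,0,0,0,0]], grip=1.0, newtons=60)

```text
t: 6.12
tcp_pos: [0.4226, 0.0659, -0.0222]
eef_rot: [[0.872, 0.489, 0.0], [0.489, -0.872, 0.0], [0.0, 0.0, -1.0]]
wrist_force: [-0.5, 0.0, 1.8]
grip_width: 0.154
```

```bash
python3 st.py; python3 - <<'E'
from h import *
e=env.read_state(); print(e['wrist_force'])
E
```

```text
6.1167 [-0.0096  0.1351  2.1986  0.      0.8078  1.0503] [ 0.4226  0.0659 -0.0222] 0.1539210969500387
[-0.5302  0.0105  1.7887]
```

Request:
servo_tool(commands=[[0,0,-0.03,0,0,0],[0,0,-0.07,0,0,0],[0,0,-0.11,0,0,0],[0,0,-0.15,0,0,0],[0,0,-0.19,0,0,0],[0,0,-0.22,0,0,0],[0,0,-0.22,0,0,0]])

```text
t: 6.7
tcp_pos: [0.4278, 0.0659, 0.2053]
eef_rot: [[0.872, 0.489, 0.015], [0.489, -0.872, -0.0], [0.013, 0.007, -1.0]]
wrist_force: [0.5, 0.3, -0.4]
grip_width: 0.157
```

```bash
cat > plan.py <<'E'
from h import *
up=np.array([0,0,1.])
RC=np.array([.4993,.3165,0]); RY=66.1
def rest(): 
    rx=az(RY); a=(rx+up)/2**.5; tz=(rx-up)/2**.5; return rx,a,tz,RC+rx*.0249+up*.1349
E
python3 st.py; python3 - <<'E'
from plan import *
rx,a,tz,seat=rest(); x=links(); q=env.read_state()['qpos']
tgt=seat-.0443*a+.0392*tz-.11*tz
print(tgt,seat-.11*tz); rel(tgt,tool(tz,a)); print(ik(tgt,tool(tz,a),q,x)); print(ik(tgt+.11*tz,tool(tz,a),q,x))
E
```

```text
6.7 [-0.0096 -0.2316  2.0463 -0.      1.3118  1.0503] [0.4278 0.0659 0.2053] 0.1573764639656658
[0.4764 0.2649 0.1536] [0.4779 0.2682 0.2127]
rel [ 0.139  -0.1501  0.0524] [ 0.263  0.747 -0.604] rows 7.972533939287991
(array([-0.0581, -0.1318,  2.272 ,  0.9619,  0.9391, -0.2147]), np.float64(7.430885136299521e-11))
(array([ 0.1176,  0.1375,  2.1963,  1.1641,  0.7241, -0.3517]), np.float64(2.065650284014127e-09))
```

Request:
servo_tool(commands=[[0.139,-0.15,0.052,0.263,0.747,-0.604],[0.139,-0.15,0.052,0.263,0.747,-0.604],[0.139,-0.15,0.052,0.263,0.747,-0.604],[0.139,-0.15,0.052,0.263,0.747,-0.604],[0.139,-0.15,0.052,0.263,0.747,-0.604],[0.139,-0.15,0.052,0.263,0.747,-0.604],[0.139,-0.15,0.052,0.263,0.747,-0.604],[0.139,-0.15,0.052,0.263,0.747,-0.604],[0.139,-0.15,0.052,0.263,0.747,-0.604],[0.139,-0.15,0.052,0.263,0.747,-0.604]])

```text
t: 7.53
tcp_pos: [0.4678, 0.2631, 0.1412]
eef_rot: [[0.303, 0.913, 0.272], [0.646, -0.407, 0.646], [0.7, -0.02, -0.713]]
wrist_force: [-1.2, -0.6, -3.4]
grip_width: 0.156
```

Request:
servo_tool(commands=[[0,0,0,0,0,0],[0,0,0,0,0,0],[0,0,0,0,0,0]])

```text
t: 7.78
tcp_pos: [0.4707, 0.265, 0.146]
eef_rot: [[0.298, 0.914, 0.276], [0.647, -0.405, 0.646], [0.702, -0.014, -0.712]]
wrist_force: [0.3, 0.2, -1.2]
grip_width: 0.157
```

```bash
python3 st.py; python3 - <<'E'
from plan import *
rx,a,tz,seat=rest(); x=links(); 
tgt=seat-.0443*a+.0392*tz-.11*tz
rel(tgt,tool(tz,a)); e=env.read_state(); p,R0=e['tcp_pos'],e['eef_rot']
t=snap("top");s=snap("side")
for h in("tool","world"):
    o=p+R0[:,0]*.0443+(-R0[:,2]*.0392 if h=="tool" else -R0[:,2]*.0142+up*.025)
    print(h,o,[[proj(n,o+R0[:,0]*d).round(1) for d in(0,.072,-.12)] for n in("top","side")])
A=cv2.resize(t[180:280,100:240],(560,400),interpolation=cv2.INTER_CUBIC)
B=cv2.resize(s[90:210,240:330],(240,320),interpolation=cv2.INTER_CUBIC)
c=np.zeros((400,800,3),np.uint8);c[:,:560]=A;c[:320,560:]=B
cv2.imwrite('pics/pre1.png',c[:,:,::-1])
E
```

```text
7.7833 [-0.0604 -0.1253  2.2812  0.9596  0.9395 -0.2155] [0.4707 0.265  0.146 ] 0.15728095029859768
rel [ 0.007   0.0052 -0.0039] [-0.01   0.007 -0.01 ] rows 0.2284247477772402
tool [0.4731 0.2684 0.205 ] [[array([158.9, 229. ]), array([130.1, 215.7]), array([202.4, 249.1])], [array([262.7, 130.1]), array([264.9, 101.9]), array([258.9, 177.3])]]
world [0.48   0.2845 0.2122] [[array([150.5, 225.4]), array([121.2, 211.8]), array([194.7, 245.8])], [array([263.5, 123.8]), array([265.8,  95.8]), array([259.8, 170.8])]]
```

View pics/pre1.png

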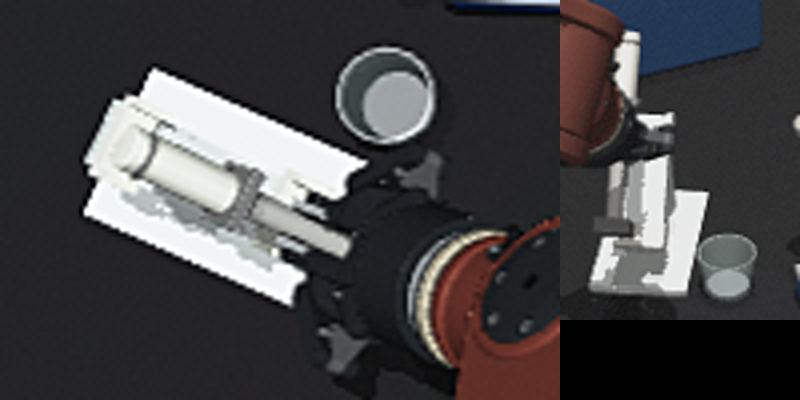

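Head tip at crop (115,150) and collar at (245,197) match the prediction that treats the ~25 mm offset as lying along the tool. So the shaft axis sits 39 mm behind the reported TCP. The rest hasn't moved. Approaching to 25 mm above the seat.

Request:
servo_tool(commands=[[0.007,0.005,0.02,-0.01,0.007,-0.01],[0.007,0.005,0.045,-0.01,0.007,-0.01],[0.007,0.005,0.065,-0.01,0.007,-0.01],[0.007,0.005,0.081,-0.01,0.007,-0.01],[0.007,0.005,0.081,-0.01,0.007,-0.01],[0.007,0.005,0.081,-0.01,0.007,-0.01],[0.007,0.005,0.081,-0.01,0.007,-0.01],[0.007,0.005,0.081,-0.01,0.007,-0.01]])

```text
t: 8.55
tcp_pos: [0.5001, 0.3194, 0.094]
eef_rot: [[0.285, 0.914, 0.288], [0.646, -0.406, 0.647], [0.708, 0.002, -0.706]]
wrist_force: [-0.7, -0.0, -1.6]
grip_width: 0.156
```

```bash
python3 st.py; cat > look.py <<'E'
# rest seen from top + residual; args: distance above, grasp x, axis offset
from plan import *
import sys
d=float(sys.argv[1]); gx=float(sys.argv[2]); ao=float(sys.argv[3])
rx,a,tz,seat=rest()
rel(seat+gx*a+ao*tz-d*tz,tool(tz,a)); print(env.read_state()['wrist_force'])
E
python3 look.py .025 -.0443 .0392
python3 - <<'E'
from plan import *
rx,a,tz,seat=rest(); t=snap("top")
crop(t,'pre2',110,230,185,275,6.5)
e=env.read_state(); p,R0=e['tcp_pos'],e['eef_rot']; o=p+R0[:,0]*.0443-R0[:,2]*.0392
print([((proj("top",o+R0[:,0]*d)-[110,185]+.5)*6.5).round() for d in(-.12,0,.008,.062,.072)])
print("rest walls", [((proj("top",seat+a*d+az(RY+90)*w-.003*np.array([-1,-1,1])*0)-[110,185]+.5)*6.5).round() for d in(-.008,.012) for w in(-.0195,.0195)])
E
```

```text
8.55 [ 0.077   0.0718  2.2237  1.1153  0.7663 -0.3219] [0.5001 0.3194 0.094 ] 0.1557951049597257
rel [0.0001 0.0005 0.0008] [ 0.002 -0.002  0.001] rows 0.022074535772584867
[-0.6573 -0.0168 -1.5616]
[array([483., 352.]), array([205., 227.]), array([185., 218.]), array([ 47., 156.]), array([ 21., 144.])]
rest walls [array([216., 170.]), array([168., 271.]), array([167., 147.]), array([118., 249.])]
```

View pics/pre2.png

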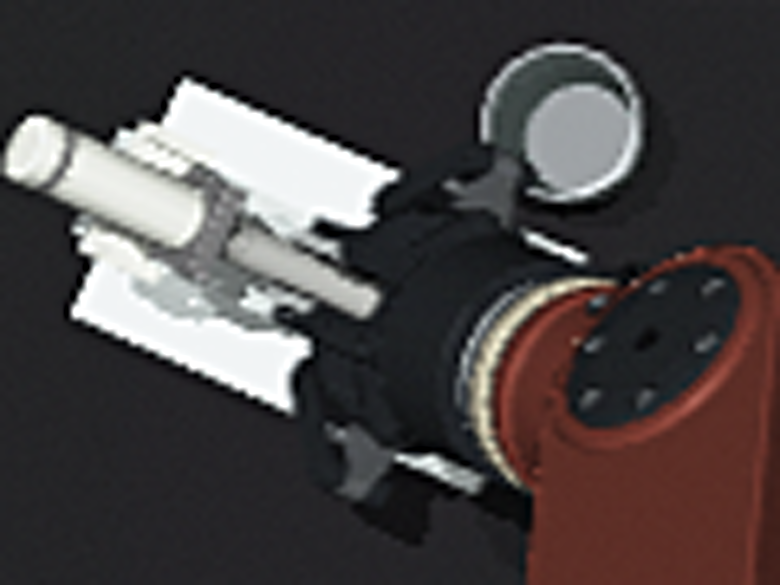

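The probe is in line with the rest but sits about 4 mm lower along its axis than assumed (tip at crop (33,150), predicted (21,144)). I'll shift it up the slope by 8 mm, then lower. Its final slide home is downhill.

Request:
servo_tool(commands=[[0.008,0.0005,0.0,0,0,0],[0.008,0.0005,0.006,0,0,0],[0.008,0.0005,0.012,0,0,0],[0.008,0.0005,0.017,0,0,0],[0.008,0.0005,0.02,0,0,0],[0.008,0.0005,0.02,0,0,0],[0.008,0.0005,0.02,0,0,0]])

```text
t: 9.18
tcp_pos: [0.5073, 0.3377, 0.0836]
eef_rot: [[0.287, 0.914, 0.285], [0.646, -0.405, 0.647], [0.707, -0.001, -0.707]]
wrist_force: [-0.4, 0.4, -1.4]
grip_width: 0.155
```

```bash
python3 look.py 0 -.0363 .0392
```

```text
rel [0.0016 0.0012 0.0046] [-0.001  0.    -0.   ] rows 0.11947328800550312
[-0.3735  0.4195 -1.352 ]
```

Request:
servo_tool(commands=[[0,0,0.002,0,0,0],[0,0,0.003,0,0,0],[0,0,0.003,0,0,0],[0,0,0.003,0,0,0]])

```text
t: 9.52
tcp_pos: [0.5088, 0.3394, 0.0822]
eef_rot: [[0.286, 0.914, 0.287], [0.646, -0.405, 0.647], [0.708, 0.0, -0.707]]
wrist_force: [0.4, 0.5, -1.8]
grip_width: 0.159
```

Request:
servo_tool(commands=[[0,0.0005,0.002,0,0,0],[0,0.0005,0.003,0,0,0],[0,0.0005,0.003,0,0,0],[0,0.0005,0.003,0,0,0]])

```text
t: 9.85
tcp_pos: [0.5102, 0.3408, 0.0806]
eef_rot: [[0.286, 0.914, 0.287], [0.646, -0.405, 0.647], [0.708, 0.001, -0.706]]
wrist_force: [-4.0, -7.0, 4.5]
grip_width: 0.159
```

Request:
servo_tool(commands=[[0,0,0.002,0,0,0],[0,0,0.003,0,0,0],[0,0,0.003,0,0,0],[0,0,0.003,0,0,0]])

```text
t: 10.18
tcp_pos: [0.5119, 0.343, 0.0807]
eef_rot: [[0.284, 0.915, 0.288], [0.645, -0.404, 0.649], [0.71, 0.002, -0.704]]
wrist_force: [-10.5, -12.2, 15.3]
grip_width: 0.161
```

```bash
python3 look.py 0 -.0363 .0392
```

```text
rel [-0.0011 -0.0008 -0.0023] [ 0.001 -0.004  0.002] rows 0.06407732652033538
[-10.4645 -12.24    15.3191]
```

Contact came within 2 mm of the expected depth and is normal to the slope, so the probe is seated. I'll relieve the pressure, release and back off.

Request:
servo_tool(commands=[[0,0,-0.003,0,0,0],[0,0,-0.003,0,0,0]])

```text
t: 10.35
tcp_pos: [0.5106, 0.3409, 0.0808]
eef_rot: [[0.286, 0.914, 0.288], [0.646, -0.406, 0.647], [0.708, 0.001, -0.706]]
wrist_force: [0.5, 0.3, -1.4]
grip_width: 0.157
```

Request:
servo_tool(commands=[[0,0,0,0,0,0],[0,0,0,0,0,0],[0,0,0,0,0,0],[0,0,0,0,0,0],[0,0,0,0,0,0],[0,0,0,0,0,0]], grip=-0.1)

```text
t: 10.85
tcp_pos: [0.51, 0.3413, 0.08]
eef_rot: [[0.286, 0.914, 0.287], [0.646, -0.405, 0.647], [0.708, -0.0, -0.707]]
wrist_force: [0.1, -0.4, -0.0]
grip_width: 0.551
```

Request:
servo_tool(commands=[[0,0,-0.02,0,0,0],[0,0,-0.05,0,0,0],[0,0,-0.08,0,0,0],[0,0,-0.12,0,0,0],[0,0,-0.16,0,0,0],[0,0,-0.16,0,0,0]])

```text
t: 11.35
tcp_pos: [0.4676, 0.2347, 0.1997]
eef_rot: [[0.281, 0.912, 0.298], [0.646, -0.409, 0.645], [0.71, 0.011, -0.704]]
wrist_force: [2.0, -0.4, 0.8]
grip_width: 0.55
```

```bash
python3 st.py; python3 - <<'E'
from plan import *
rx,a,tz,seat=rest(); t=snap("top"); s=snap("side")
A=cv2.resize(t[180:270,105:225],(480,360),interpolation=cv2.INTER_CUBIC)
B=cv2.resize(s[105:210,240:320],(320,420),interpolation=cv2.INTER_CUBIC)
c=np.zeros((420,800,3),np.uint8);c[:360,:480]=A;c[:,480:]=B
for d in (-.12,0,.008,.072):
    u=(proj("top",seat+a*d)-[105,180]+.5)*4; v=(proj("side",seat+a*d)-[240,105]+.5)*4+[480,0]; print(d,u,v)
    for q in(u,v): cv2.circle(c,tuple(int(k) for k in q),2,(255,0,0),-1)
cv2.imwrite('pics/laid1.png',c[:,:,::-1])
E
```

```text
11.35 [-0.1446 -0.256   2.275   0.8938  1.0624 -0.1624] [0.4676 0.2347 0.1997] 0.5501238873955109
-0.12 [296.3009 226.9879] [595.394  303.1324]
0 [126.1102 150.1764] [607.4222 125.907 ]
0.008 [114.0262 144.7225] [608.2218 114.1258]
0.072 [13.6981 99.4419] [614.6082  20.027 ]
```

View pics/laid1.png

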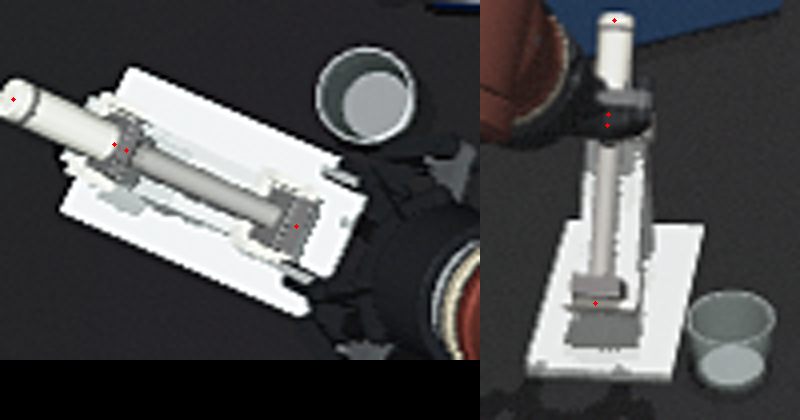

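The probe is home: head tip, collar and guard coincide with the predicted marks (top crop (13,99), (126,150), (296,227)). Next is the regrasp by the head from above.

```bash
cat > head.py <<'E'
from plan import *
import sys
h=float(sys.argv[1]); rx,a,tz,seat=rest()
g=seat+.044*a+.041*DOWN+up*h; print(g)
rel(g,tool(DOWN,rx)); print(ik(g,tool(DOWN,rx),env.read_state()['qpos'],links()))
E
python3 head.py .14
```

```text
[0.522  0.3677 0.265 ]
rel [ 0.1503 -0.0016  0.0518] [ 0.005 -0.787 -0.   ] rows 6.300647723400597
(array([0.5038, 0.2009, 1.5079, 0.    , 1.4328, 0.921 ]), np.float64(1.8827063052529756e-10))
```

Request:
servo_tool(commands=[[0.03,0,-0.03,0,0,0],[0.057,0,-0.056,0,-0.1,0],[0.15,-0.002,0.01,0,-0.787,0],[0.15,-0.002,0.052,0.005,-0.787,0],[0.15,-0.002,0.052,0.005,-0.787,0],[0.15,-0.002,0.052,0.005,-0.787,0],[0.15,-0.002,0.052,0.005,-0.787,0],[0.15,-0.002,0.052,0.005,-0.787,0],[0.15,-0.002,0.052,0.005,-0.787,0],[0.15,-0.002,0.052,0.005,-0.787,0]])

```text
t: 12.28
tcp_pos: [0.5188, 0.3711, 0.2585]
eef_rot: [[0.399, 0.917, -0.009], [0.917, -0.399, -0.001], [-0.004, -0.008, -1.0]]
wrist_force: [0.4, -0.5, -0.8]
grip_width: 0.548
```

```bash
python3 st.py; python3 head.py .06
```

```text
12.2833 [0.5089 0.2089 1.5105 0.0042 1.4307 0.9192] [0.5188 0.3711 0.2585] 0.5477754866325057
[0.522  0.3677 0.185 ]
rel [-0.0015  0.005   0.0735] [-0.008  0.004  0.006] rows 1.7669472790940013
(array([ 0.5038,  0.2561,  1.5923, -0.    ,  1.2932,  0.921 ]), np.float64(9.4581939817828e-14))
```

Request:
servo_tool(commands=[[0,0.004,0.03,-0.004,0.002,0.006],[0,0.004,0.06,-0.004,0.002,0.006],[0,0.004,0.072,-0.004,0.002,0.006],[0,0.004,0.072,-0.004,0.002,0.006],[0,0.004,0.072,-0.004,0.002,0.006]])

```text
t: 12.7
tcp_pos: [0.5226, 0.3662, 0.1897]
eef_rot: [[0.41, 0.912, -0.002], [0.912, -0.41, 0.001], [-0.0, -0.002, -1.0]]
wrist_force: [0.2, 0.1, 0.4]
grip_width: 0.547
```

```bash
python3 head.py .0
```

```text
[0.522  0.3677 0.125 ]
rel [ 0.0012 -0.001   0.0647] [-0.002  0.    -0.005] rows 1.5515617560123147
(array([ 0.5038,  0.3129,  1.6394, -0.    ,  1.1893,  0.921 ]), np.float64(1.4987044269683314e-08))
```

Request:
servo_tool(commands=[[0.001,-0.001,0.02,0,0,-0.005],[0.001,-0.001,0.04,0,0,-0.005],[0.001,-0.001,0.055,0,0,-0.005],[0.001,-0.001,0.064,0,0,-0.005],[0.001,-0.001,0.064,0,0,-0.005],[0.001,-0.001,0.064,0,0,-0.005],[0.001,-0.001,0.064,0,0,-0.005]])

```text
t: 13.28
tcp_pos: [0.5245, 0.3695, 0.1289]
eef_rot: [[0.405, 0.914, 0.003], [0.914, -0.405, 0.003], [0.004, 0.002, -1.0]]
wrist_force: [0.2, -0.4, 0.8]
grip_width: 0.551
```

```bash
python3 head.py .0; python3 st.py
```

```text
[0.522  0.3677 0.125 ]
rel [-0.0027 -0.0015  0.0039] [ 0.002 -0.004  0.001] rows 0.11851541487501015
(array([ 0.5038,  0.3129,  1.6394, -0.    ,  1.1893,  0.921 ]), np.float64(5.2881069487059305e-08))
13.2833 [0.5039 0.3119 1.6328 0.0012 1.1925 0.92  ] [0.5245 0.3695 0.1289] 0.5514671953414332
```

Request:
servo_tool(commands=[[0,0,0,0,0,0],[0,0,0,0,0,0],[0,0,0,0,0,0],[0,0,0,0,0,0],[0,0,0,0,0,0],[0,0,0,0,0,0]], grip=1.0, newtons=80)

```text
t: 13.78
tcp_pos: [0.524, 0.3695, 0.1286]
eef_rot: [[0.404, 0.915, 0.002], [0.915, -0.404, 0.002], [0.003, 0.001, -1.0]]
wrist_force: [-0.7, -1.6, 6.2]
grip_width: 0.245
```

The head is held (width 20.8 mm, a normal reading for the 24 mm head). I'll record the grasp, then lift.

```bash
cat >> plan.py <<'E'
SX=az(-3.03); SY=az(86.97); SO=np.array([.658,.0146,.17])
def grab():
    rx,a,tz,seat=rest(); e=env.read_state(); ry=az(RY+90)
    Rp=np.stack([a,ry,np.cross(a,ry)],1)
    np.savez('g.npz',B=e['eef_rot'].T@Rp,o=e['eef_rot'].T@(seat-e['tcp_pos']))
def hang(y,x,dz,say=True):
    g=np.load('g.npz'); Rt=np.stack([up,SY,-SX],1)@g['B'].T
    p=SO+SY*y+SX*x+up*dz-Rt@g['o']
    if say: print("target",p)
    return rel(p,Rt),p,Rt
E
python3 -c "
from plan import *
grab(); g=np.load('g.npz'); print(g['B'],g['o'])"
```

```text
[[ 0.7094  0.0008 -0.7048]
 [ 0.0014 -1.      0.0003]
 [-0.7048 -0.0012 -0.7094]] [-0.0335 -0.0012 -0.0064]
```

Request:
servo_tool(commands=[[0,0,-0.01,0,0,0],[0,0,-0.03,0,0,0],[0,0,-0.06,0,0,0],[0,0,-0.1,0,0,0],[0,0,-0.13,0,0,0],[0,0,-0.13,0,0,0]])

```text
t: 14.28
tcp_pos: [0.527, 0.371, 0.2662]
eef_rot: [[0.404, 0.915, 0.013], [0.915, -0.404, 0.009], [0.013, 0.009, -1.0]]
wrist_force: [0.8, 1.5, 0.9]
grip_width: 0.244
```

```bash
python3 st.py; python3 -c "
from plan import *
(d,r),p,Rt=hang(-.0275,-.12,.03); x=links(); q=env.read_state()['qpos']; print(ik(p,Rt,q,x)); print(ik(p+.12*SX,Rt,q,x))"
```

```text
14.2833 [0.504  0.2018 1.5048 0.0011 1.4194 0.9201] [0.527  0.371  0.2662] 0.24391553924596937
target [ 0.5648 -0.0092  0.2193]
rel [-0.333   0.1879  0.0442] [-0.476  0.671  1.139] rows 11.246155040340884
(array([-0.2045, -0.4119,  2.3428,  0.2515,  0.4398,  1.2343]), np.float64(5.194265667473583e-13))
(array([-0.1632, -0.088 ,  2.0928,  0.2206,  0.3591,  1.2851]), np.float64(1.7808797369251077e-09))
```

Request:
servo_tool(commands=[[-0.333,0.188,0.044,-0.476,0.671,1.139],[-0.333,0.188,0.044,-0.476,0.671,1.139],[-0.333,0.188,0.044,-0.476,0.671,1.139],[-0.333,0.188,0.044,-0.476,0.671,1.139],[-0.333,0.188,0.044,-0.476,0.671,1.139],[-0.333,0.188,0.044,-0.476,0.671,1.139],[-0.333,0.188,0.044,-0.476,0.671,1.139],[-0.333,0.188,0.044,-0.476,0.671,1.139],[-0.333,0.188,0.044,-0.476,0.671,1.139],[-0.333,0.188,0.044,-0.476,0.671,1.139]])

```text
t: 15.12
tcp_pos: [0.5594, -0.0181, 0.211]
eef_rot: [[0.761, 0.063, 0.645], [0.084, -0.996, -0.002], [0.643, 0.056, -0.764]]
wrist_force: [1.0, 0.1, -2.7]
grip_width: 0.245
```

```bash
python3 st.py; python3 -c "
from plan import *
hang(-.0275,-.09,.015)"
```

```text
15.1167 [-0.2567 -0.379   2.298   0.3101  0.5591  1.0235] [ 0.5594 -0.0181  0.211 ] 0.24520215896829026
target [ 0.5947 -0.0108  0.2043]
rel [ 0.0232 -0.0054  0.0279] [-0.039  0.086  0.122] rows 1.235835300060374
```

Request:
servo_tool(commands=[[0.0,-0.005,0.0,-0.039,0.086,0.122],[0.023,-0.005,0.028,-0.039,0.086,0.122],[0.023,-0.005,0.028,-0.039,0.086,0.122],[0.023,-0.005,0.028,-0.039,0.086,0.122],[0.023,-0.005,0.028,-0.039,0.086,0.122],[0.023,-0.005,0.028,-0.039,0.086,0.122]])

```text
t: 15.62
tcp_pos: [0.5962, -0.0046, 0.2069]
eef_rot: [[0.704, -0.04, 0.709], [-0.027, -0.999, -0.03], [0.71, 0.002, -0.704]]
wrist_force: [0.5, 0.2, -1.5]
grip_width: 0.247
```

```bash
cat > chk.py <<'E'
# residual to a hang pose and picture of the held probe with the prediction
from plan import *
import sys
y,x,dz=map(float,sys.argv[1:4]); hang(y,x,dz); print(env.read_state()['wrist_force'])
if len(sys.argv)>4:
    e=env.read_state(); g=np.load('g.npz'); o=e['tcp_pos']+e['eef_rot']@g['o']; ax=(e['eef_rot']@g['B'])[:,0]
    print("origin stand",np.array([SX,SY,up])@(o-SO),"axis",np.array([SX,SY,up])@ax)
    c=np.zeros((600,800,3),np.uint8)
    for n,w,off in(("top",(int(sys.argv[5]),int(sys.argv[6])),0),("side",(int(sys.argv[7]),int(sys.argv[8])),400)):
        im=snap(n)[w[1]:w[1]+120,w[0]:w[0]+80].copy(); c[:,off:off+400]=cv2.resize(im,(400,600),interpolation=cv2.INTER_CUBIC)
        for d in(-.12,-.06,0,.008,.072):
            k=((proj(n,o+ax*d)-w+.5)*5+[off,0]).round().astype(int); print(n,d,k); cv2.circle(c,tuple(k.tolist()),2,(255,0,0),-1)
        for yy in(-.0275,-.0825,-.1375,-.1925):
            for xx in(-.037,0):
                k=((proj(n,SO+SY*yy+SX*xx)-w+.5)*5+[off,0]).round().astype(int); cv2.circle(c,tuple(k.tolist()),2,(0,255,0),-1)
    cv2.imwrite(f'pics/{sys.argv[4]}.png',c[:,:,::-1])
E
python3 chk.py -.0275 -.09 .015 hang1 250 110 320 140
```

```text
target [ 0.5947 -0.0108  0.2043]
rel [-0.0028  0.0062  0.001 ] [-0.009 -0.     0.009] rows 0.16404782417830197
[ 0.4778  0.2091 -1.5377]
origin stand [-0.0888 -0.0217  0.0177] axis [-0.0004  0.0005  1.    ]
top -0.12 [195 433]
top -0.06 [190 410]
top 0 [184 384]
top 0.008 [183 380]
top 0.072 [176 350]
side -0.12 [467 456]
side -0.06 [468 361]
side 0 [468 260]
side 0.008 [468 246]
side 0.072 [468 131]
```

View pics/hang1.png

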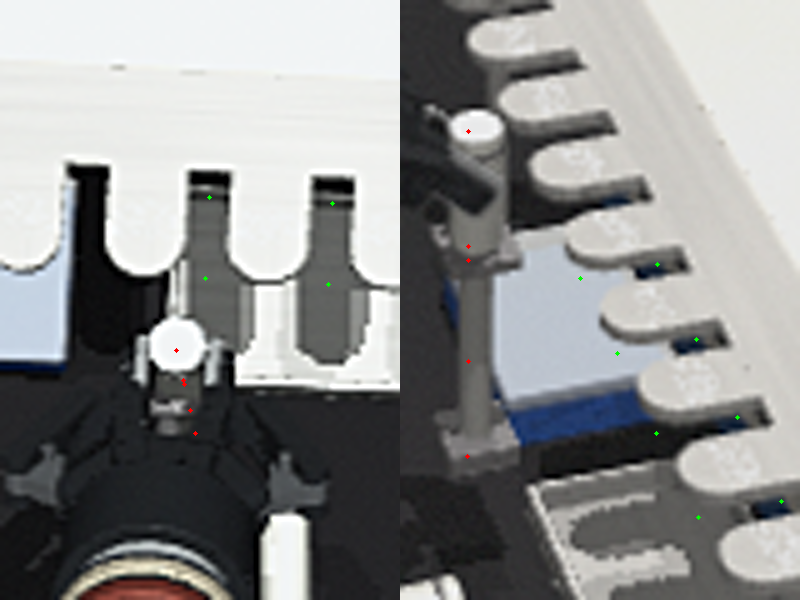

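The top crop shows the head tip at (178,344), against (176,350) predicted. The side crop shows the probe upright. So it sits about 3 mm further in +x and 0.8 mm to the right of the estimate, and I'll update for that. The notch centre dots line up with the real notches.

```bash
cat > fix.py <<'E'
from plan import *
import sys
dx,dy=map(float,sys.argv[1:3]); g=dict(np.load('g.npz')); R0=env.read_state()['eef_rot']
g['o']=g['o']+R0.T@(SX*dx+SY*dy); np.savez('g.npz',**g)
E
python3 fix.py .003 -.0008; python3 chk.py -.0275 -.06 .012
```

```text
target [ 0.6218 -0.0114  0.2013]
rel [0.0137 0.0056 0.0225] [-0.009 -0.001  0.009] rows 0.6464532972726064
[-0.264  -0.1708 -0.3069]
```

Request:
servo_tool(commands=[[0.0,0.0056,0.0,-0.009,0,0.009],[0.006,0.0056,0.01,-0.009,0,0.009],[0.0137,0.0056,0.0225,-0.009,0,0.009],[0.0137,0.0056,0.0225,-0.009,0,0.009],[0.0137,0.0056,0.0225,-0.009,0,0.009],[0.0137,0.0056,0.0225,-0.009,0,0.009]])

```text
t: 16.22
tcp_pos: [0.6205, -0.0112, 0.1991]
eef_rot: [[0.705, -0.054, 0.707], [-0.037, -0.999, -0.039], [0.708, 0.002, -0.706]]
wrist_force: [-0.2, -0.3, -1.5]
grip_width: 0.244
```

```bash
python3 chk.py -.0275 -.06 .012;python3 chk.py -.0275 .0 .01
```

```text
target [ 0.6218 -0.0114  0.2013]
rel [ 0.0025  0.     -0.0006] [ 0.     0.002 -0.   ] rows 0.06063241024778562
[-0.2323 -0.3473 -1.5346]
target [ 0.6817 -0.0145  0.1993]
rel [0.0434 0.     0.0433] [ 0.     0.002 -0.   ] rows 1.4702166316576408
[-0.2323 -0.3473 -1.5346]
```

Request:
servo_tool(commands=[[0.012,0,0.008,0,0.002,0],[0.02,0,0.018,0,0.002,0],[0.028,0,0.027,0,0.002,0],[0.036,0,0.035,0,0.002,0],[0.0434,0,0.0433,0,0.002,0],[0.0434,0,0.0433,0,0.002,0],[0.0434,0,0.0433,0,0.002,0],[0.0434,0,0.0433,0,0.002,0]])

```text
t: 16.88
tcp_pos: [0.6811, -0.0143, 0.1987]
eef_rot: [[0.704, -0.053, 0.708], [-0.037, -0.999, -0.039], [0.709, 0.001, -0.705]]
wrist_force: [-0.4, -0.3, -1.9]
grip_width: 0.252
```

```bash
python3 chk.py -.0275 .0 .0;python3 st.py
```

```text
target [ 0.6817 -0.0145  0.1893]
rel [-0.0063  0.0002  0.0071] [ 0.     0.001 -0.   ] rows 0.2280641073884296
[-0.3874 -0.3091 -1.9271]
16.8833 [-0.1617 -0.0659  2.1153  0.2459  0.316   1.2591] [ 0.6811 -0.0143  0.1987] 0.2519549206210706
```

Inserted with no side force. Lowering now; world down is (-0.709, 0, +0.705) in the tool frame.

Request:
servo_tool(commands=[[-0.002,0,0.002,0,0,0],[-0.004,0,0.004,0,0,0],[-0.005,0,0.005,0,0,0],[-0.005,0,0.005,0,0,0],[-0.005,0,0.005,0,0,0]])

```text
t: 17.3
tcp_pos: [0.6817, -0.0144, 0.1916]
eef_rot: [[0.704, -0.053, 0.708], [-0.037, -0.999, -0.039], [0.709, 0.002, -0.705]]
wrist_force: [0.8, 0.0, -2.0]
grip_width: 0.247
```

Request:
servo_tool(commands=[[-0.001,0,0.001,0,0,0],[-0.002,0,0.002,0,0,0],[-0.002,0,0.002,0,0,0],[-0.002,0,0.002,0,0,0]])

```text
t: 17.63
tcp_pos: [0.682, -0.0145, 0.1891]
eef_rot: [[0.704, -0.053, 0.708], [-0.037, -0.999, -0.039], [0.709, 0.001, -0.705]]
wrist_force: [-0.9, -0.3, -0.7]
grip_width: 0.243
```

Request:
servo_tool(commands=[[-0.001,0,0.001,0,0,0],[-0.0015,0,0.0015,0,0,0],[-0.0015,0,0.0015,0,0,0],[-0.0015,0,0.0015,0,0,0]])

```text
t: 17.97
tcp_pos: [0.6822, -0.0145, 0.1872]
eef_rot: [[0.703, -0.054, 0.709], [-0.037, -0.999, -0.039], [0.71, 0.002, -0.704]]
wrist_force: [0.0, -1.1, -1.1]
grip_width: 0.248
```

Request:
servo_tool(commands=[[-0.001,0,0.001,0,0,0],[-0.0015,0,0.0015,0,0,0],[-0.0015,0,0.0015,0,0,0],[-0.0015,0,0.0015,0,0,0]])

```text
t: 18.3
tcp_pos: [0.6834, -0.0147, 0.1872]
eef_rot: [[0.701, -0.054, 0.711], [-0.036, -0.999, -0.04], [0.712, 0.002, -0.702]]
wrist_force: [-2.2, 1.1, 4.1]
grip_width: 0.25
```

Contact with the comb. Releasing and backing out.

Request:
servo_tool(commands=[[0,0,0,0,0,0],[0,0,0,0,0,0],[0,0,0,0,0,0],[0,0,0,0,0,0],[0,0,0,0,0,0]], grip=0.2)

```text
t: 18.72
tcp_pos: [0.6816, -0.0145, 0.1841]
eef_rot: [[0.705, -0.054, 0.708], [-0.037, -0.999, -0.039], [0.709, 0.001, -0.706]]
wrist_force: [0.3, 0.1, -0.2]
grip_width: 0.398
```

Request:
servo_tool(commands=[[0,0,-0.01,0,0,0],[0,0,-0.03,0,0,0],[0,0,-0.06,0,0,0],[0,0,-0.09,0,0,0],[0,0,-0.13,0,0,0],[0,0,-0.16,0,0,0],[0,0,-0.16,0,0,0],[0,0,-0.16,0,0,0]])

```text
t: 19.38
tcp_pos: [0.5691, -0.0084, 0.3008]
eef_rot: [[0.7, -0.054, 0.712], [-0.036, -0.999, -0.04], [0.713, 0.002, -0.701]]
wrist_force: [-0.1, 0.2, 0.0]
grip_width: 0.399
```

```bash
python3 st.py; cat > headpos.py <<'E'
# hung heads: white disc tip at z=.242 in the top view, in stand coordinates
from plan import *
def disc(im,px,win=14,th=200):
    u,v=np.round(px).astype(int); s=cv2.resize(im[v-win:v+win+1,u-win:u+win+1],None,fx=4,fy=4,interpolation=cv2.INTER_CUBIC)
    g=cv2.cvtColor(np.ascontiguousarray(s),cv2.COLOR_RGB2GRAY); m=(g>th).astype(np.uint8)
    k,l,st,c=cv2.connectedComponentsWithStats(m); i=l[g.shape[0]//2,g.shape[1]//2]
    return (c[i]+.5)/4-.5+[u-win,v-win], st[i]/4
if __name__=="__main__":
    t=snap("top","top_h"); s=snap("side","side_h")
    for y in(-.0275,-.0825,-.1375,-.1925):
        pt=SO+SY*y+up*.072
        print(y,[ (proj(n,pt).round(1),) for n in("top","side")])
E
python3 headpos.py; python3 - <<'E'
import cv2,numpy as np
t=cv2.imread('pics/top_h.png');s=cv2.imread('pics/side_h.png')
c=np.zeros((600,800,3),np.uint8)
c[:,:480]=cv2.resize(t[110:310,230:390],(480,600),interpolation=cv2.INTER_CUBIC)
c[:400,480:]=cv2.resize(s[150:310,330:458],(320,400),interpolation=cv2.INTER_CUBIC)
cv2.imwrite('pics/hung1.png',c)
E
```

```text
19.3833 [-0.1991 -0.4988  2.2426  0.177   0.6159  1.3219] [ 0.5691 -0.0084  0.3008] 0.39902603784359103
-0.0275 [(array([290.1, 140. ]),), (array([372.3, 167. ]),)]
-0.0825 [(array([316.1, 141.3]),), (array([380.4, 181.7]),)]
-0.1375 [(array([342.2, 142.5]),), (array([389.1, 197.3]),)]
-0.1925 [(array([368.2, 143.8]),), (array([398.2, 213.8]),)]
```

View pics/hung1.png

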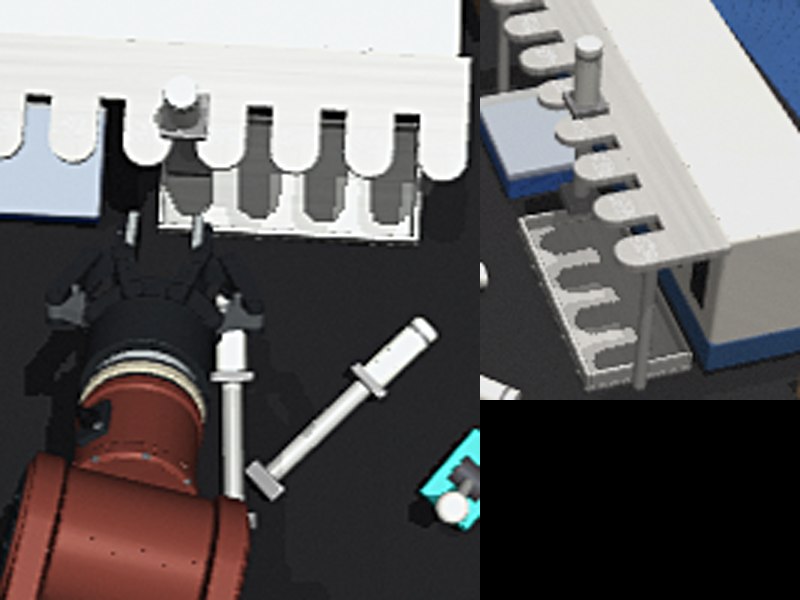

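Probe 1 hangs upright in the first tray notch, with its head tip at top pixel (290.5,140.8) against (290.1,140.0) predicted. Next I'll pick up the right-hand probe, after checking from the mask that the rest and the other probes haven't moved.

```bash
cat > restchk.py <<'E'
from plan import *
import sys
def chk(t):
    g=cv2.cvtColor(np.ascontiguousarray(t),cv2.COLOR_RGB2GRAY)
    k,l,st,c=cv2.connectedComponentsWithStats((g>90).astype(np.uint8))
    for i in range(1,k):
        if 300<st[i,4]<5000 and 190<c[i][1]<300: print(st[i],c[i].round(1),[np.round(v,2) for v in cv2.minAreaRect(np.argwhere(l==i)[:,::-1].astype(np.float32))])
chk(cv2.imread(sys.argv[1])[:,:,::-1] if len(sys.argv)>1 else snap("top","top_last"))
E
python3 restchk.py pics/top0.png; echo; python3 restchk.py
cat > pick.py <<'E'
from plan import *
import sys
ox,oy,yaw,z=map(float,sys.argv[1:5]); a=az(yaw); p=np.array([ox,oy,0])-.045*a; p[2]=z
rel(p,tool(DOWN,a)); print(p,ik(p,tool(DOWN,a),env.read_state()['qpos'],links()))
E
python3 pick.py .4734 -.155 -46.66 .09
```

```text
[478 180  31  28 631] [492.9 193.3] [array([493. , 193.5]), array([27., 30.]), np.float64(90.0)]
[184 192  25  24 334] [197.6 204.8] [array([196. , 203.5]), array([23., 24.]), np.float64(90.0)]
[ 121  197   79   64 2904] [159. 228.] [array([157.86, 227.44]), array([74.22, 40.72]), np.float64(23.96)]
[426 198  30  32 474] [440.9 213.2] [array([440.5, 213.5]), array([20.12, 27.28]), np.float64(26.57)]
[300 208  15  79 657] [306.9 244.8] [array([307., 247.]), array([78., 14.]), np.float64(90.0)]
[235 217  48  73 654] [256.9 250.9] [array([257.34, 251.97]), array([78.38, 13.99]), np.float64(60.83)]
[312 216  64  61 651] [345.1 243.9] [array([344.04, 244.49]), array([14.1 , 78.56]), np.float64(46.64)]
[370 253  34  33 512] [386.5 269.5] [array([385.93, 269.94]), array([20.51, 30.1 ]), np.float64(41.19)]
[425 268  28  27 592] [438.9 280.9] [array([438.5, 281. ]), array([26., 27.]), np.float64(90.0)]

[478 180  31  28 632] [492.9 193.3] [array([493. , 193.5]), array([27., 30.]), np.float64(90.0)]
[184 192  25  24 335] [197.6 204.8] [array([196. , 203.5]), array([23., 24.]), np.float64(90.0)
[... 223 characters left out ...]
64  61 648] [345.2 243.7] [array([344.04, 244.49]), array([14.1 , 78.56]), np.float64(46.64)]
[300 220  15  56 414] [307. 245.] [array([306.12, 247.28]), array([13.89, 55.  ]), np.float64(4.29)]
[370 253  34  33 511] [386.5 269.5] [array([385.93, 269.94]), array([20.51, 30.1 ]), np.float64(41.19)]
[425 268  28  27 592] [438.9 280.9] [array([438.5, 281. ]), array([26., 27.]), np.float64(90.0)]
[249 283  50  24 596] [273.3 293.9] [array([273.21, 293.68]), array([49.23, 13.34]), np.float64(14.04)]
rel [-0.2298  0.1205  0.0608] [-0.298 -0.747  0.721] rows 8.641614510774938
[ 0.4425 -0.1223  0.09  ] (array([-0.4227, -0.0132,  2.0848, -0.    ,  1.0699,  1.9625]), np.float64(2.034027554096664e-08))
```

The rest slid about 2.6 mm along its own +x when I pressed the probe in, which also explains the 3 mm offset. Updating the rest pose and moving to the right-hand probe.

Request:
servo_tool(commands=[[-0.23,0.12,0.02,-0.298,-0.747,0.721],[-0.23,0.12,0.02,-0.298,-0.747,0.721],[-0.23,0.12,0.02,-0.298,-0.747,0.721],[-0.23,0.12,0.04,-0.298,-0.747,0.721],[-0.23,0.12,0.06,-0.298,-0.747,0.721],[-0.23,0.12,0.06,-0.298,-0.747,0.721],[-0.23,0.12,0.06,-0.298,-0.747,0.721],[-0.23,0.12,0.06,-0.298,-0.747,0.721],[-0.23,0.12,0.06,-0.298,-0.747,0.721],[-0.23,0.12,0.06,-0.298,-0.747,0.721]])

```text
t: 20.37
tcp_pos: [0.4443, -0.123, 0.0901]
eef_rot: [[0.685, -0.729, -0.001], [-0.729, -0.685, 0.001], [-0.001, -0.0, -1.0]]
wrist_force: [1.1, -0.8, 0.3]
grip_width: 0.399
```

```bash
sed -i 's/RC=np.array(\[.4993,.3165,0\])/RC=np.array([.5009,.3187,0])/; s/RY=66.1/RY=66.2/' plan.py; python3 pick.py .4734 -.155 -46.66 .03
```

```text
rel [-0.0017  0.0008  0.0601] [-0.     0.001 -0.002] rows 1.4427387341789912
[ 0.4425 -0.1223  0.03  ] (array([-0.4227,  0.0899,  2.115 , -0.    ,  0.9367,  1.9625]), np.float64(3.2317018145093383e-14))
```

Request:
servo_tool(commands=[[-0.0017,0.0008,0.03,0,0.001,-0.002],[-0.0017,0.0008,0.06,0,0.001,-0.002],[-0.0017,0.0008,0.085,0,0.001,-0.002],[-0.0017,0.0008,0.1,0,0.001,-0.002],[-0.0017,0.0008,0.108,0,0.001,-0.002],[-0.0017,0.0008,0.112,0,0.001,-0.002],[-0.0017,0.0008,0.112,0,0.001,-0.002],[-0.0017,0.0008,0.112,0,0.001,-0.002]])

```text
t: 21.03
tcp_pos: [0.4421, -0.1216, -0.0191]
eef_rot: [[0.688, -0.726, 0.005], [-0.726, -0.688, -0.002], [0.005, -0.002, -1.0]]
wrist_force: [0.4, -1.2, -0.4]
grip_width: 0.405
```

Request:
servo_tool(commands=[[0,0,0,0,0,0],[0,0,0,0,0,0],[0,0,0,0,0,0],[0,0,0,0,0,0],[0,0,0,0,0,0]], grip=1.0, newtons=60)

```text
t: 21.45
tcp_pos: [0.443, -0.122, -0.0181]
eef_rot: [[0.688, -0.726, 0.006], [-0.726, -0.688, -0.003], [0.006, -0.003, -1.0]]
wrist_force: [-0.4, 0.7, 6.1]
grip_width: 0.152
```

```bash
python3 pick.py .4734 -.155 -46.66 -.0225; python3 st.py
```

```text
rel [-0.0002  0.0006  0.0044] [-0.003 -0.006  0.002] rows 0.10717169535411074
[ 0.4425 -0.1223 -0.0225] (array([-0.4227,  0.1951,  2.1271,  0.    ,  0.8194,  1.9625]), np.float64(1.8404401404045233e-14))
21.45 [-0.4217  0.1821  2.131   0.0002  0.8215  1.9613] [ 0.443  -0.122  -0.0181] 0.15207025898630758
```

Request:
servo_tool(commands=[[0,0,-0.03,0,0,0],[0,0,-0.07,0,0,0],[0,0,-0.11,0,0,0],[0,0,-0.15,0,0,0],[0,0,-0.19,0,0,0],[0,0,-0.22,0,0,0],[0,0,-0.22,0,0,0]])

```text
t: 22.03
tcp_pos: [0.4457, -0.1232, 0.2089]
eef_rot: [[0.688, -0.726, 0.018], [-0.726, -0.688, -0.008], [0.019, -0.008, -1.0]]
wrist_force: [1.4, 0.1, -1.6]
grip_width: 0.154
```

```bash
python3 look.py .13 -.0448 .0351; python3 -c "
from plan import *
rx,a,tz,seat=rest(); print(ik(seat-.0448*a+.0351*tz-.13*tz,tool(tz,a),env.read_state()['qpos'],links()))"
```

```text
rel [-0.2549 -0.2756  0.0359] [ 0.778  0.491 -1.843] rows 16.484235540246083
[ 1.4338  0.0701 -1.5642]
(array([-0.0995, -0.1816,  2.2774,  0.9295,  0.995 , -0.1972]), np.float64(5.098477656307499e-13))
```

Request:
servo_tool(commands=[[-0.254,-0.275,0.0,0.778,0.491,-1.843],[-0.254,-0.275,0.0,0.778,0.491,-1.843],[-0.254,-0.275,0.0,0.778,0.491,-1.843],[-0.254,-0.275,0.0,0.778,0.491,-1.843],[-0.254,-0.275,0.0,0.778,0.491,-1.843],[-0.254,-0.275,0.0,0.778,0.491,-1.843],[-0.254,-0.275,0.0,0.778,0.491,-1.843],[-0.254,-0.275,0.0,0.778,0.491,-1.843],[-0.254,-0.275,0.0,0.778,0.491,-1.843],[-0.254,-0.275,0.0,0.778,0.491,-1.843]])

```text
t: 22.87
tcp_pos: [0.4625, 0.2592, 0.1989]
eef_rot: [[0.858, 0.367, 0.359], [0.241, -0.906, 0.349], [0.453, -0.213, -0.865]]
wrist_force: [-0.1, -1.2, -1.8]
grip_width: 0.154
```

```bash
python3 look.py .13 -.0448 .0351; python3 st.py
```

```text
rel [-0.0075  0.0165  0.025 ] [ 0.291  0.204 -0.741] rows 6.572122712976171
[-0.1304 -1.2496 -1.8076]
22.8667 [ 0.2019 -0.3299  2.2206  0.3739  0.833   1.2466] [0.4625 0.2592 0.1989] 0.15410467074115755
```

Request:
servo_tool(commands=[[-0.0075,0.0165,0.025,0.291,0.204,-0.741],[-0.0075,0.0165,0.025,0.291,0.204,-0.741],[-0.0075,0.0165,0.025,0.291,0.204,-0.741],[-0.0075,0.0165,0.025,0.291,0.204,-0.741],[-0.0075,0.0165,0.025,0.291,0.204,-0.741],[-0.0075,0.0165,0.025,0.291,0.204,-0.741],[-0.0075,0.0165,0.025,0.291,0.204,-0.741],[-0.0075,0.0165,0.025,0.291,0.204,-0.741],[-0.0075,0.0165,0.025,0.291,0.204,-0.741],[-0.0075,0.0165,0.025,0.291,0.204,-0.741]])

```text
t: 23.7
tcp_pos: [0.4735, 0.2435, 0.1696]
eef_rot: [[0.301, 0.907, 0.293], [0.644, -0.42, 0.64], [0.704, -0.003, -0.71]]
wrist_force: [0.4, -1.0, -0.6]
grip_width: 0.156
```

```bash
python3 look.py .025 -.0408 .0351; cat > foot.py <<'E'
# rest foot from the top view: sub-pixel edges of its long sides and high end, against the reference picture
from plan import *
import sys
def edges(im):
    g=cv2.cvtColor(np.ascontiguousarray(im),cv2.COLOR_RGB2GRAY).astype(np.float32)
    out=[]
    for s0,dirn in SAMP:
        q=np.array([s0+dirn*k for k in np.arange(-12,12,.25)],np.float32)
        p=cv2.remap(g,q[:,:1].copy(),q[:,1:].copy(),cv2.INTER_LINEAR).ravel()
        i=np.argmax(np.abs(np.diff(p))*(np.abs(np.diff(p))>8)); out.append(np.arange(-12,12,.25)[i])
    return np.array(out)
rc=np.array([.4993,.3165,.006]); rx=az(66.1); ry=az(156.1)
pts=[(rc+rx*x+ry*y,n) for x in(-.07,-.05,.04,.055,.07) for y,n in((.05,ry),(-.05,-ry))]+[(rc+rx*.085+ry*y,rx) for y in(-.045,-.04,.04,.045)]
SAMP=[]
for p,n in pts:
    a,b=proj("top",p),proj("top",p+n*.02); d=(b-a)/np.linalg.norm(b-a); SAMP.append((a,d))
ref=edges(cv2.imread('pics/top0.png')[:,:,::-1]); now=edges(snap("top","top_last"))
for (p,n),r,k in zip(pts,ref,now): print(((p-rc)@np.array([rx,ry]).T).round(3), "ref",r,"now",k)
E
python3 foot.py
```

```text
rel [ 0.0091 -0.0065  0.1086] [ 0.01   0.004 -0.015] rows 2.6182587221797293
[ 0.3952 -1.0022 -0.6458]
[-0.07  0.05] ref -0.25 now -0.5
[-0.07 -0.05] ref -0.25 now -3.0
[-0.05  0.05] ref 0.0 now -0.5
[-0.05 -0.05] ref 0.0 now 0.0
[0.04 0.05] ref -0.5 now -0.5
[ 0.04 -0.05] ref -0.25 now 0.0
[0.055 0.05 ] ref 0.0 now -0.5
[ 0.055 -0.05 ] ref -0.5 now 0.25
[0.07 0.05] ref 0.0 now -0.5
[ 0.07 -0.05] ref -0.25 now -0.25
[ 0.085 -0.045] ref 0.75 now 1.75
[ 0.085 -0.04 ] ref 1.0 now 1.75
[0.085 0.04 ] ref 0.5 now 2.0
[0.085 0.045] ref 0.5 now 1.75
```

The rest has shifted 2.6 mm along and 0.6 mm across, which matches my update. Approaching.

Request:
servo_tool(commands=[[0.009,-0.0065,0.02,0.01,0.004,-0.015],[0.009,-0.0065,0.05,0.01,0.004,-0.015],[0.009,-0.0065,0.08,0.01,0.004,-0.015],[0.009,-0.0065,0.1,0.01,0.004,-0.015],[0.009,-0.0065,0.108,0.01,0.004,-0.015],[0.009,-0.0065,0.108,0.01,0.004,-0.015],[0.009,-0.0065,0.108,0.01,0.004,-0.015],[0.009,-0.0065,0.108,0.01,0.004,-0.015]])

```text
t: 24.42
tcp_pos: [0.5031, 0.322, 0.1023]
eef_rot: [[0.279, 0.916, 0.288], [0.648, -0.401, 0.648], [0.709, 0.005, -0.705]]
wrist_force: [0.5, 0.5, -0.7]
grip_width: 0.158
```

```bash
python3 look.py 0 -.0408 .0351; cat > heldtip.py <<'E'
# held probe's head: across-axis offset seen in top view vs prediction, and tip in both views
from plan import *
import sys
gx,ao=map(float,sys.argv[1:3]); e=env.read_state(); R0=e['eef_rot']; o=e['tcp_pos']-gx*R0[:,0]-ao*R0[:,2]; a=R0[:,0]
t=snap("top")
g=cv2.cvtColor(t,cv2.COLOR_RGB2GRAY).astype(np.float32)
for d in(.02,.035,.05):
    c=proj("top",o+a*d); n=proj("top",o+a*d+R0[:,1]*.01)-c; n/=np.linalg.norm(n)
    k=np.arange(-14,14,.25); q=np.array([c+n*i for i in k],np.float32)
    p=cv2.remap(g,q[:,:1].copy(),q[:,1:].copy(),cv2.INTER_CUBIC).ravel(); print(d,p[::4].astype(int).tolist())
E
python3 heldtip.py -.0448 .0351
```

```text
rel [-0.0029 -0.0007  0.0269] [ 0.002 -0.003  0.006] rows 0.648703790773742
[ 0.5031  0.5425 -0.728 ]
0.02 [251, 254, 247, 238, 233, 237, 260, 200, 85, 137, 204, 224, 235, 236, 240, 236, 232, 225, 187, 120, 223, 263, 207, 244, 236, 242, 253, 257]
0.035 [35, 36, 31, 22, 3, 216, 206, 135, 116, 122, 201, 225, 232, 236, 239, 238, 236, 227, 206, 156, 179, 218, 184, 16, 24, 33, 36, 37]
0.05 [36, 36, 36, 36, 36, 38, 37, 29, 29, 136, 193, 222, 231, 237, 240, 239, 237, 233, 212, 165, 29, 28, 36, 38, 36, 38, 36, 36]
```

Request:
servo_tool(commands=[[-0.003,-0.0007,0.006,0.002,-0.003,0.006],[-0.003,-0.0007,0.012,0.002,-0.003,0.006],[-0.003,-0.0007,0.018,0.002,-0.003,0.006],[-0.003,-0.0007,0.022,0.002,-0.003,0.006],[-0.003,-0.0007,0.022,0.002,-0.003,0.006],[-0.003,-0.0007,0.022,0.002,-0.003,0.006]])

```text
t: 24.97
tcp_pos: [0.5071, 0.3349, 0.0829]
eef_rot: [[0.287, 0.915, 0.283], [0.648, -0.402, 0.647], [0.706, -0.002, -0.708]]
wrist_force: [-0.3, -0.7, -0.8]
grip_width: 0.155
```

```bash
python3 look.py 0 -.0408 .0351
```

```text
rel [0.0013 0.0009 0.0037] [-0.003  0.002 -0.001] rows 0.09628386500883847
[-0.2998 -0.69   -0.7967]
```

Request:
servo_tool(commands=[[0,0,0.001,0,0,0],[0,0,0.003,0,0,0],[0,0,0.003,0,0,0],[0,0,0.003,0,0,0]])

```text
t: 25.3
tcp_pos: [0.5082, 0.3367, 0.0813]
eef_rot: [[0.286, 0.915, 0.283], [0.647, -0.403, 0.647], [0.706, -0.002, -0.708]]
wrist_force: [0.6, 0.3, -1.0]
grip_width: 0.154
```

Request:
servo_tool(commands=[[0,0.0005,0.001,0,0,0],[0,0.0005,0.002,0,0,0],[0,0.0005,0.002,0,0,0]])

```text
t: 25.55
tcp_pos: [0.5094, 0.3374, 0.0804]
eef_rot: [[0.285, 0.916, 0.284], [0.648, -0.402, 0.647], [0.707, -0.001, -0.708]]
wrist_force: [-3.6, -7.1, 5.4]
grip_width: 0.155
```

Request:
servo_tool(commands=[[0,0,0.001,0,0,0],[0,0,0.0015,0,0,0],[0,0,0.0015,0,0,0]])

```text
t: 25.8
tcp_pos: [0.51, 0.3382, 0.0804]
eef_rot: [[0.284, 0.916, 0.284], [0.647, -0.402, 0.648], [0.707, -0.0, -0.707]]
wrist_force: [-10.1, -13.4, 13.0]
grip_width: 0.151
```

```bash
python3 look.py 0 -.0408 .0351
```

```text
rel [ 0.0001 -0.0004 -0.001 ] [-0.002 -0.     0.001] rows 0.02717926680113415
[-10.1179 -13.3724  12.954 ]
```

Seated at the expected depth. I'll relieve the pressure, release and retreat upward.

Request:
servo_tool(commands=[[0,0,-0.002,0,0,0],[0,0,-0.002,0,0,0]])

```text
t: 25.97
tcp_pos: [0.5096, 0.3371, 0.0808]
eef_rot: [[0.286, 0.915, 0.285], [0.647, -0.403, 0.647], [0.707, -0.001, -0.708]]
wrist_force: [-0.5, -0.6, -1.8]
grip_width: 0.156
```

Request:
servo_tool(commands=[[0,0,0,0,0,0],[0,0,0,0,0,0],[0,0,0,0,0,0],[0,0,0,0,0,0],[0,0,0,0,0,0],[0,0,0,0,0,0]], grip=-0.1)

```text
t: 26.47
tcp_pos: [0.5092, 0.3375, 0.0803]
eef_rot: [[0.286, 0.915, 0.283], [0.647, -0.403, 0.647], [0.706, -0.002, -0.708]]
wrist_force: [0.2, 0.4, -0.3]
grip_width: 0.551
```

Request:
servo_tool(commands=[[0,0,-0.02,0,0,0],[0,0,-0.05,0,0,0],[0,0,-0.08,0,0,0],[0,0,-0.12,0,0,0],[0,0,-0.16,0,0,0],[0.04,0,-0.2,0,0,0],[0.04,0,-0.2,0,0,0]])

```text
t: 27.05
tcp_pos: [0.4665, 0.2325, 0.2563]
eef_rot: [[0.282, 0.914, 0.292], [0.646, -0.406, 0.646], [0.709, 0.006, -0.705]]
wrist_force: [1.7, 1.0, 1.0]
grip_width: 0.553
```

```bash
python3 foot.py; cat > laid.py <<'E'
# laid probe: guard / head position along and across the slope in top view, compared with prediction from the rest pose
from plan import *
rx,a,tz,seat=rest(); ry=az(RY+90)
for n in("top","side"):
    im=snap(n,n+"_laid"); g=cv2.cvtColor(im,cv2.COLOR_RGB2GRAY).astype(np.float32)
    tip=proj(n,seat+a*.072); e=tip-proj(n,seat+a*.062); e/=np.linalg.norm(e)
    k=np.arange(-16,16,.5); q=np.array([tip+e*i for i in k],np.float32)
    p=cv2.remap(g,q[:,:1].copy(),q[:,1:].copy(),cv2.INTER_LINEAR).ravel(); print(n,"along",p[::2].astype(int).tolist())
    for d in(-.05,.05):
        c=proj(n,seat+a*d); m=proj(n,seat+a*d+ry*.01)-c; m/=np.linalg.norm(m); k=np.arange(-10,10,.5)
        q=np.array([c+m*i for i in k],np.float32); print(n,"across",d,cv2.remap(g,q[:,:1].copy(),q[:,1:].copy(),cv2.INTER_LINEAR).ravel()[::2].astype(int).tolist())
E
python3 laid.py; python3 head.py .14
```

```text
[-0.07  0.05] ref -0.25 now -12.0
[-0.07 -0.05] ref -0.25 now -7.5
[-0.05  0.05] ref 0.0 now -0.5
[-0.05 -0.05] ref 0.0 now -5.0
[0.04 0.05] ref -0.5 now -0.5
[ 0.04 -0.05] ref -0.25 now 0.5
[0.055 0.05 ] ref 0.0 now -0.5
[ 0.055 -0.05 ] ref -0.5 now 0.25
[0.07 0.05] ref 0.0 now -0.5
[ 0.07 -0.05] ref -0.25 now -0.25
[ 0.085 -0.045] ref 0.75 now 2.25
[ 0.085 -0.04 ] ref 1.0 now 2.5
[0.085 0.04 ] ref 0.5 now 2.0
[0.085 0.045] ref 0.5 now 2.0
top along [238, 238, 238, 239, 238, 239, 239, 240, 243, 188, 135, 200, 244, 240, 240, 237, 231, 234, 223, 75, 23, 34, 37, 37, 36, 38, 37, 35, 36, 36, 36, 37]
top across -0.05 [243, 243, 235, 230, 230, 237, 242, 145, 160, 185, 191, 183, 157, 110, 113, 230, 242, 239, 244, 155]
top across 0.05 [36, 36, 35, 27, 46, 176, 214, 234, 236, 238, 239, 235, 230, 214, 178, 95, 27, 34, 35, 36]
side along [233, 234, 234, 233, 215, 207, 9, 12, 24, 26, 42, 51, 52, 50, 48, 37, 72, 131, 127, 126, 119, 57, 55, 53, 56, 53, 52, 53, 53, 54, 54, 54]
side across -0.05 [148, 214, 228, 223, 226, 197, 138, 135, 168, 189, 190, 169, 188, 224, 222, 164, 77, 43, 47, 48]
side across 0.05 [42, 42, 40, 32, 25, 22, 19, 25, 30, 20, 24, 24, 31, 25, 27, 26, 27, 28, 25, 22]
[0.5235 0.3699 0.265 ]
rel [ 0.1141 -0.0015  0.0959] [ 0.003 -0.785  0.002] rows 6.28440082548594
(array([0.5058, 0.2063, 1.5016, 0.    , 1.4337, 0.9212]), np.float64(3.8616012934962456e-11))
```

The probe is home: head edge at +2.6 px, expected about +2.8, and centred across. Regrasping the head.

Request:
servo_tool(commands=[[0.03,0,0.0,0,-0.1,0],[0.114,-0.0015,0.06,0.003,-0.785,0.002],[0.114,-0.0015,0.096,0.003,-0.785,0.002],[0.114,-0.0015,0.096,0.003,-0.785,0.002],[0.114,-0.0015,0.096,0.003,-0.785,0.002],[0.114,-0.0015,0.096,0.003,-0.785,0.002],[0.114,-0.0015,0.096,0.003,-0.785,0.002],[0.114,-0.0015,0.096,0.003,-0.785,0.002],[0.114,-0.0015,0.096,0.003,-0.785,0.002],[0.114,-0.0015,0.096,0.003,-0.785,0.002]])

```text
t: 28.03
tcp_pos: [0.521, 0.3698, 0.2599]
eef_rot: [[0.403, 0.915, -0.008], [0.915, -0.403, 0.0], [-0.003, -0.008, -1.0]]
wrist_force: [-0.1, -0.1, 0.5]
grip_width: 0.553
```

```bash
python3 head.py .05
```

```text
[0.5235 0.3699 0.175 ]
rel [0.0015 0.0029 0.0849] [-0.008  0.003  0.001] rows 2.0371775408915997
(array([ 0.5058,  0.2698,  1.5947, -0.    ,  1.2771,  0.9212]), np.float64(3.8488865120638377e-13))
```

Request:
servo_tool(commands=[[0.001,0.0025,0.03,-0.006,0.002,0],[0.001,0.0025,0.06,-0.006,0.002,0],[0.001,0.0025,0.083,-0.006,0.002,0],[0.001,0.0025,0.083,-0.006,0.002,0],[0.001,0.0025,0.083,-0.006,0.002,0]])

```text
t: 28.45
tcp_pos: [0.523, 0.3681, 0.1779]
eef_rot: [[0.405, 0.914, -0.002], [0.914, -0.405, -0.001], [-0.002, -0.002, -1.0]]
wrist_force: [-0.4, 0.1, 0.3]
grip_width: 0.549
```

```bash
python3 head.py .0
```

```text
[0.5235 0.3699 0.125 ]
rel [ 0.002  -0.0002  0.0529] [-0.002  0.002 -0.002] rows 1.2700833617566232
(array([ 0.5058,  0.3179,  1.6329, -0.    ,  1.1907,  0.9212]), np.float64(2.746499298096696e-09))
```

Request:
servo_tool(commands=[[0.0,0,0.02,0,0,0],[0.0,0,0.035,0,0,0],[0.0,0,0.048,0,0,0],[0.0,0,0.053,0,0,0],[0.0,0,0.053,0,0,0],[0.0,0,0.053,0,0,0]])

```text
t: 28.95
tcp_pos: [0.5253, 0.3706, 0.1277]
eef_rot: [[0.404, 0.915, 0.003], [0.915, -0.404, 0.002], [0.003, 0.002, -1.0]]
wrist_force: [0.3, 0.5, -0.2]
grip_width: 0.546
```

Request:
servo_tool(commands=[[0,0,0,0,0,0],[0,0,0,0,0,0],[0,0,0,0,0,0],[0,0,0,0,0,0],[0,0,0,0,0,0]], grip=1.0, newtons=80)

```text
t: 29.37
tcp_pos: [0.5256, 0.3711, 0.1285]
eef_rot: [[0.403, 0.915, 0.004], [0.915, -0.403, 0.002], [0.003, 0.003, -1.0]]
wrist_force: [-1.0, 0.1, 5.9]
grip_width: 0.249
```

```bash
python3 -c "
from plan import *
grab(); g=np.load('g.npz'); print(g['B'][:,0],g['o'])"
```

```text
[ 0.7095  0.0019 -0.7047] [-0.033  -0.0015 -0.0065]
```

Request:
servo_tool(commands=[[0,0,-0.01,0,0,0],[0,0,-0.03,0,0,0],[0,0,-0.06,0,0,0],[0,0,-0.1,0,0,0],[0,0,-0.13,0,0,0],[0,0,-0.13,0,0,0]])

```text
t: 29.87
tcp_pos: [0.5285, 0.3727, 0.2662]
eef_rot: [[0.403, 0.915, 0.015], [0.915, -0.403, 0.008], [0.013, 0.01, -1.0]]
wrist_force: [1.3, 1.8, -0.2]
grip_width: 0.249
```

```bash
python3 -c "
from plan import *
(d,r),p,Rt=hang(-.1375,-.14,.03); x=links(); q=env.read_state()['qpos']; print(ik(p,Rt,q,x)); print(ik(p+.14*SX,Rt,q,x))"
```

```text
target [ 0.5387 -0.1183  0.2189]
rel [-0.4458  0.2068  0.0435] [-0.476  0.669  1.142] rows 11.831798294679142
(array([-0.5584, -0.438 ,  2.36  ,  0.6516,  0.598 ,  0.6366]), np.float64(2.906794060673367e-13))
(array([-0.4047, -0.0688,  2.0759,  0.5963,  0.4458,  0.7681]), np.float64(2.784190973361624e-13))
```

```bash
python3 -c "
from plan import *
g=dict(np.load('g.npz')); g['o'][1]=0; np.savez('g.npz',**g)
hang(-.1375,-.14,.03)"
```

```text
target [ 0.5388 -0.1168  0.2189]
rel [-0.4445  0.2063  0.0435] [-0.476  0.669  1.142] rows 11.796778502234957
```

Request:
servo_tool(commands=[[-0.445,0.206,0.0,-0.476,0.669,1.142],[-0.445,0.206,0.0,-0.476,0.669,1.142],[-0.445,0.206,0.0,-0.476,0.669,1.142],[-0.445,0.206,0.0,-0.476,0.669,1.142],[-0.445,0.206,0.0,-0.476,0.669,1.142],[-0.445,0.206,0.0,-0.476,0.669,1.142],[-0.445,0.206,0.0,-0.476,0.669,1.142],[-0.445,0.206,0.0,-0.476,0.669,1.142],[-0.445,0.206,0.0,-0.476,0.669,1.142],[-0.445,0.206,0.0,-0.476,0.669,1.142]])

```text
t: 30.7
tcp_pos: [0.5308, -0.0478, 0.2554]
eef_rot: [[0.761, 0.07, 0.645], [0.089, -0.996, 0.003], [0.642, 0.055, -0.764]]
wrist_force: [1.9, -0.3, -1.8]
grip_width: 0.253
```

```bash
python3 chk.py -.1375 -.14 .015
```

```text
target [ 0.5388 -0.1168  0.2039]
rel [-0.0332  0.0665  0.0443] [-0.046  0.086  0.128] rows 2.0753868829753763
[ 1.8855 -0.2889 -1.8339]
```

Request:
servo_tool(commands=[[-0.033,0.0665,0.044,-0.046,0.086,0.128],[-0.033,0.0665,0.044,-0.046,0.086,0.128],[-0.033,0.0665,0.044,-0.046,0.086,0.128],[-0.033,0.0665,0.044,-0.046,0.086,0.128],[-0.033,0.0665,0.044,-0.046,0.086,0.128],[-0.033,0.0665,0.044,-0.046,0.086,0.128],[-0.033,0.0665,0.044,-0.046,0.086,0.128]])

```text
t: 31.28
tcp_pos: [0.5415, -0.1143, 0.2072]
eef_rot: [[0.704, -0.048, 0.709], [-0.03, -0.999, -0.037], [0.71, 0.005, -0.705]]
wrist_force: [0.1, -0.0, -1.4]
grip_width: 0.249
```

```bash
python3 chk.py -.1375 -.14 .015; cat > tip.py <<'E'
# held upright probe: centre of the white head tip in the top view vs prediction (stand mm)
from plan import *
from headpos import disc
e=env.read_state(); g=np.load('g.npz'); o=e['tcp_pos']+e['eef_rot']@g['o']; ax=(e['eef_rot']@g['B'])[:,0]; t=o+ax*.072
c,st=disc(snap("top"),proj("top",t)); w=onz("top",c,t[2])-t
print("pred",proj("top",t),"seen",c,"size",st,"error stand x,y mm",1000*w@SX,1000*w@SY,"axis",ax@SX,ax@SY,"origin",(o-SO)@SX,(o-SO)@SY,(o-SO)[2])
E
python3 tip.py
```

```text
target [ 0.5388 -0.1168  0.2039]
rel [-0.0042  0.0026  0.0006] [-0.003 -0.     0.007] rows 0.12036634971194123
[ 0.0756 -0.0072 -1.3537]
pred [338.451  205.2978] seen [338.341  204.9282] size [  9.25   9.25  12.75  10.5  380.5 ] error stand x,y mm 0.7558439915694509 0.2591699446578886 axis -0.00016972773442225413 0.0029107748805737668 origin -0.13743440243060365 -0.1350709809601043 0.018380889717195176
```

The camera and the prediction agree to under 1 mm. Moving to just in front of the comb.

```bash
python3 chk.py -.1375 -.06 .012
```

```text
target [ 0.6187 -0.121   0.2009]
rel [0.05   0.0031 0.0594] [-0.003 -0.     0.007] rows 1.8645712525169233
[-0.6299  0.662  -2.1324]
```

Request:
servo_tool(commands=[[0.01,0.003,0.015,-0.003,0,0.007],[0.03,0.003,0.035,-0.003,0,0.007],[0.05,0.003,0.059,-0.003,0,0.007],[0.05,0.003,0.059,-0.003,0,0.007],[0.05,0.003,0.059,-0.003,0,0.007],[0.05,0.003,0.059,-0.003,0,0.007],[0.05,0.003,0.059,-0.003,0,0.007]])

```text
t: 31.92
tcp_pos: [0.6167, -0.1213, 0.1993]
eef_rot: [[0.705, -0.056, 0.707], [-0.039, -0.998, -0.04], [0.708, 0.001, -0.706]]
wrist_force: [0.3, -0.2, -2.0]
grip_width: 0.252
```

```bash
python3 chk.py -.1375 -.06 .012;python3 chk.py -.1375 .0 .01
```

```text
target [ 0.6187 -0.121   0.2009]
rel [ 0.0025 -0.0003  0.0002] [ 0.     0.002 -0.002] rows 0.06079668333440973
[ 0.2906 -0.1771 -2.0472]
target [ 0.6786 -0.1242  0.1989]
rel [ 0.0434 -0.0005  0.0441] [ 0.     0.002 -0.002] rows 1.4852162505014028
[ 0.2906 -0.1771 -2.0472]
```

Request:
servo_tool(commands=[[0.012,-0.0004,0.008,0,0.002,0],[0.02,-0.0004,0.018,0,0.002,0],[0.028,-0.0004,0.027,0,0.002,0],[0.036,-0.0004,0.035,0,0.002,0],[0.0434,-0.0004,0.044,0,0.002,0],[0.0434,-0.0004,0.044,0,0.002,0],[0.0434,-0.0004,0.044,0,0.002,0],[0.0434,-0.0004,0.044,0,0.002,0]])

```text
t: 32.58
tcp_pos: [0.6779, -0.125, 0.1987]
eef_rot: [[0.704, -0.057, 0.708], [-0.04, -0.998, -0.041], [0.709, 0.001, -0.705]]
wrist_force: [0.3, -0.2, -1.1]
grip_width: 0.253
```

Request:
servo_tool(commands=[[-0.002,0,0.002,0,0,0],[-0.004,0,0.004,0,0,0],[-0.0065,0,0.0065,0,0,0],[-0.0065,0,0.0065,0,0,0],[-0.0065,0,0.0065,0,0,0]])

```text
t: 33.0
tcp_pos: [0.6784, -0.1252, 0.1887]
eef_rot: [[0.704, -0.058, 0.708], [-0.04, -0.998, -0.041], [0.709, 0.0, -0.706]]
wrist_force: [-0.3, -0.7, -2.4]
grip_width: 0.247
```

Request:
servo_tool(commands=[[-0.001,0,0.001,0,0,0],[-0.0015,0,0.0015,0,0,0],[-0.0015,0,0.0015,0,0,0],[-0.0015,0,0.0015,0,0,0]])

```text
t: 33.33
tcp_pos: [0.6793, -0.1255, 0.188]
eef_rot: [[0.703, -0.057, 0.709], [-0.04, -0.998, -0.042], [0.71, 0.001, -0.704]]
wrist_force: [-1.0, 0.7, -0.6]
grip_width: 0.244
```

```bash
python3 chk.py -.1375 0 0; python3 tip.py
```

```text
target [ 0.6786 -0.1242  0.1889]
rel [ 0.     -0.0012 -0.0012] [ 0.001 -0.001 -0.003] rows 0.04124232473309198
[-1.0277  0.7304 -0.6461]
pred [342.7446 142.2933] seen [343.6696 136.6432] size [   0.      0.     29.     24.5  2044.25] error stand x,y mm 12.328384395527916 -1.4255697086528618 axis -0.0009172262710876385 -0.0008521729876822444 origin 0.0008473650796981514 -0.13863566685428227 -0.0008891924996619061
```

One more small lowering to make contact, then release.

Request:
servo_tool(commands=[[-0.001,0,0.001,0,0,0],[-0.0015,0,0.0015,0,0,0],[-0.0015,0,0.0015,0,0,0],[-0.0015,0,0.0015,0,0,0]])

```text
t: 33.72
tcp_pos: [0.6804, -0.1258, 0.188]
eef_rot: [[0.701, -0.058, 0.711], [-0.039, -0.998, -0.042], [0.712, 0.002, -0.702]]
wrist_force: [-2.5, 1.6, 5.2]
grip_width: 0.254
```

Request:
servo_tool(commands=[[0,0,0,0,0,0],[0,0,0,0,0,0],[0,0,0,0,0,0],[0,0,0,0,0,0],[0,0,0,0,0,0]], grip=0.2)

```text
t: 34.13
tcp_pos: [0.6786, -0.1253, 0.1846]
eef_rot: [[0.704, -0.057, 0.708], [-0.04, -0.998, -0.041], [0.709, 0.0, -0.705]]
wrist_force: [0.2, 0.2, -0.2]
grip_width: 0.401
```

Request:
servo_tool(commands=[[0,0,-0.01,0,0,0],[0,0,-0.03,0,0,0],[0,0,-0.06,0,0,0],[0,0,-0.09,0,0,0],[0,0,-0.13,0,0,0],[0,0,-0.16,0,0,0],[0,0,-0.16,0,0,0],[0,0,-0.16,0,0,0]])

```text
t: 34.8
tcp_pos: [0.5658, -0.1194, 0.3008]
eef_rot: [[0.7, -0.058, 0.711], [-0.039, -0.998, -0.044], [0.713, 0.003, -0.701]]
wrist_force: [0.5, -0.2, -1.0]
grip_width: 0.399
```

```bash
cat > hung.py <<'E'
# hung heads in the side view: bright head column vs prediction, and its edges across at two heights
from plan import *
im=snap("side","side_h"); t=snap("top","top_h"); g=cv2.cvtColor(im,cv2.COLOR_RGB2GRAY).astype(np.float32)
for y in(-.0275,-.0825,-.1375,-.1925):
    for d in(.02,.06):
        c=proj("side",SO+SY*y+up*d); k=np.arange(-12,13); q=np.array([c+[i,0] for i in k],np.float32)
        print(y,d,c.round(1),cv2.remap(g,q[:,:1].copy(),q[:,1:].copy(),cv2.INTER_LINEAR).ravel().astype(int).tolist())
E
python3 hung.py; python3 restchk.py; python3 foot.py | tail -8; python3 pick.py .4758 -.0458 -.16 .09
```

```text
-0.0275 0.02 [371.3 185.5] [204, 210, 216, 206, 200, 207, 192, 159, 128, 107, 122, 129, 134, 137, 138, 137, 130, 125, 151, 199, 205, 204, 204, 203, 204]
-0.0275 0.06 [372.1 171.4] [207, 204, 205, 207, 208, 207, 205, 179, 82, 87, 111, 126, 140, 142, 143, 138, 123, 111, 121, 191, 208, 205, 204, 204, 205]
-0.0825 0.02 [379.2 200.3] [207, 211, 207, 204, 211, 210, 203, 202, 202, 203, 206, 206, 208, 209, 208, 209, 207, 184, 123, 96, 139, 174, 194, 211, 214]
-0.0825 0.06 [380.1 186.1] [109, 122, 128, 133, 137, 138, 137, 131, 122, 137, 190, 206, 205, 205, 204, 205, 204, 205, 202, 205, 207, 206, 208, 207, 207]
-0.1375 0.02 [387.5 216. ] [214, 216, 214, 211, 195, 189, 174, 144, 116, 100, 110, 122, 129, 134, 136, 137, 137, 133, 126, 138, 185, 212, 207, 203, 202]
-0.1375 0.06 [388.7 201.7] [203, 205, 205, 207, 209, 210, 211, 202, 137, 81, 97, 119, 128, 138, 144, 146, 147, 140, 128, 129, 182, 206, 205, 205, 206]
-0.1925 0.02 [396.4 232.7] [207, 207, 211, 213, 209, 207, 213, 210, 203, 203, 205, 205, 207, 207, 205, 204, 205, 205, 203, 201, 201, 203, 205, 206, 205]
-0.1925 0.06 [397.8 218.3] [118, 1
[... 480 characters left out ...]
, array([20.12, 27.28]), np.float64(26.57)]
[370 253  34  33 512] [386.5 269.5] [array([385.93, 269.94]), array([20.51, 30.1 ]), np.float64(41.19)]
[425 268  28  27 592] [438.9 280.9] [array([438.5, 281. ]), array([26., 27.]), np.float64(90.0)]
[0.055 0.05 ] ref 0.0 now -0.5
[ 0.055 -0.05 ] ref -0.5 now 0.25
[0.07 0.05] ref 0.0 now -0.5
[ 0.07 -0.05] ref -0.25 now -0.25
[ 0.085 -0.045] ref 0.75 now 2.25
[ 0.085 -0.04 ] ref 1.0 now 2.5
[0.085 0.04 ] ref 0.5 now 2.0
[0.085 0.045] ref 0.5 now 2.0
rel [-0.243  -0.0646  0.0475] [ 0.02  -0.785 -0.052] rows 6.295573224715934
[ 0.4308 -0.0457  0.09  ] (array([-0.2679, -0.0727,  2.1418, -0.    ,  1.0724,  1.3057]), np.float64(1.1145767514768514e-10))
```

Two probes hang upright. The rest has crept a further 0.9 mm, and I've updated for it. Next is the middle probe.

Request:
servo_tool(commands=[[-0.243,-0.13,0.04,0.02,-0.785,-0.052],[-0.243,-0.13,0.04,0.02,-0.785,-0.052],[-0.243,-0.13,0.04,0.02,-0.785,-0.052],[-0.243,-0.13,0.04,0.02,-0.785,-0.052],[-0.243,-0.13,0.04,0.02,-0.785,-0.052],[-0.243,-0.13,0.04,0.02,-0.785,-0.052],[-0.243,-0.13,0.04,0.02,-0.785,-0.052],[-0.243,-0.13,0.04,0.02,-0.785,-0.052],[-0.243,-0.13,0.04,0.02,-0.785,-0.052]])

```text
t: 35.75
tcp_pos: [0.4284, 0.02, 0.0943]
eef_rot: [[1.0, -0.001, -0.003], [-0.001, -1.0, -0.002], [-0.003, 0.002, -1.0]]
wrist_force: [-0.6, 0.1, 0.4]
grip_width: 0.401
```

```bash
sed -i 's/\[.5009,.3187,0\]/[.5014,.3193,0]/; s/RY=66.2/RY=66.25/' plan.py; python3 restchk.py | grep -n "30[0-9]\." ; python3 pick.py .4758 -.0458 -.16 .03
```

```text
6:[300 238  15  49 308] [306.7 265.6] [array([307., 262.]), array([48., 14.]), np.float64(90.0)]
rel [0.0006 0.0647 0.0664] [ 0.002 -0.002  0.001] rows 2.224021590623029
[ 0.4308 -0.0457  0.03  ] (array([-0.2679,  0.0353,  2.1733, -0.    ,  0.933 ,  1.3057]), np.float64(1.215893762599528e-12))
```

Request:
servo_tool(commands=[[0.0006,0.033,0.0,0,0,0],[0.0006,0.0647,0.02,0,0,0],[0.0006,0.0647,0.05,0,0,0],[0.0006,0.0647,0.075,0,0,0],[0.0006,0.0647,0.095,0,0,0],[0.0006,0.0647,0.108,0,0,0],[0.0006,0.0647,0.115,0,0,0],[0.0006,0.0647,0.115,0,0,0],[0.0006,0.0647,0.115,0,0,0]])

```text
t: 36.55
tcp_pos: [0.4325, -0.0467, -0.0164]
eef_rot: [[1.0, -0.004, 0.006], [-0.004, -1.0, -0.003], [0.006, 0.003, -1.0]]
wrist_force: [0.7, -1.0, 0.1]
grip_width: 0.397
```

Request:
servo_tool(commands=[[0,0,0,0,0,0],[0,0,0,0,0,0],[0,0,0,0,0,0],[0,0,0,0,0,0],[0,0,0,0,0,0]], grip=1.0, newtons=60)

```text
t: 36.97
tcp_pos: [0.4331, -0.0465, -0.0156]
eef_rot: [[1.0, -0.003, 0.007], [-0.003, -1.0, -0.004], [0.007, 0.004, -1.0]]
wrist_force: [-0.3, -0.8, 5.3]
grip_width: 0.148
```

```bash
python3 pick.py .4758 -.0458 -.16 -.0215; python3 st.py
```

```text
rel [-0.0023 -0.0008  0.0058] [ 0.004 -0.007  0.   ] rows 0.15191323463616424
[ 0.4308 -0.0457 -0.0215] (array([-0.2679,  0.1442,  2.186 ,  0.    ,  0.8114,  1.3057]), np.float64(1.4619898828733049e-15))
36.9667 [-0.267   0.131   2.1853 -0.0024  0.8179  1.3082] [ 0.4331 -0.0465 -0.0156] 0.14777443332932141
```

Request:
servo_tool(commands=[[0,0,-0.03,0,0,0],[0,0,-0.07,0,0,0],[0,0,-0.11,0,0,0],[0,0,-0.15,0,0,0],[0,0,-0.19,0,0,0],[0,0,-0.22,0,0,0],[0,0,-0.22,0,0,0]])

```text
t: 37.55
tcp_pos: [0.436, -0.0466, 0.2117]
eef_rot: [[1.0, -0.003, 0.02], [-0.003, -1.0, -0.007], [0.02, 0.007, -1.0]]
wrist_force: [2.3, -1.0, -0.8]
grip_width: 0.15
```

```bash
python3 look.py .13 -.0427 .0328
```

```text
rel [ 0.0341 -0.2985  0.0369] [ 0.47   0.68  -1.088] rows 10.934507216938972
[ 2.2585 -0.992  -0.8363]
```

Request:
servo_tool(commands=[[0.034,-0.298,0.0,0.47,0.68,-1.088],[0.034,-0.298,0.0,0.47,0.68,-1.088],[0.034,-0.298,0.0,0.47,0.68,-1.088],[0.034,-0.298,0.0,0.47,0.68,-1.088],[0.034,-0.298,0.0,0.47,0.68,-1.088],[0.034,-0.298,0.0,0.47,0.68,-1.088],[0.034,-0.298,0.0,0.47,0.68,-1.088],[0.034,-0.298,0.02,0.47,0.68,-1.088],[0.034,-0.298,0.037,0.47,0.68,-1.088],[0.034,-0.298,0.037,0.47,0.68,-1.088]])

```text
t: 38.38
tcp_pos: [0.4621, 0.2538, 0.1635]
eef_rot: [[0.476, 0.832, 0.286], [0.631, -0.549, 0.548], [0.613, -0.08, -0.786]]
wrist_force: [-0.7, -1.9, -2.1]
grip_width: 0.15
```

```bash
python3 look.py .08 -.0387 .0328; python3 foot.py
```

```text
rel [0.0186 0.0046 0.0428] [ 0.052  0.116 -0.18 ] rows 1.7595461883369021
[-0.7122 -1.8942 -2.0877]
[-0.07  0.05] ref -0.25 now 5.5
[-0.07 -0.05] ref -0.25 now 0.25
[-0.05  0.05] ref 0.0 now -4.0
[-0.05 -0.05] ref 0.0 now 0.25
[0.04 0.05] ref -0.5 now -0.5
[ 0.04 -0.05] ref -0.25 now 0.5
[0.055 0.05 ] ref 0.0 now -0.5
[ 0.055 -0.05 ] ref -0.5 now 0.25
[0.07 0.05] ref 0.0 now -0.5
[ 0.07 -0.05] ref -0.25 now -0.25
[ 0.085 -0.045] ref 0.75 now 2.25
[ 0.085 -0.04 ] ref 1.0 now 2.5
[0.085 0.04 ] ref 0.5 now 2.0
[0.085 0.045] ref 0.5 now 2.0
```

The rest hasn't moved since the last check. Continuing the approach.

Request:
servo_tool(commands=[[0.0186,0.0046,0.0,0.052,0.116,-0.18],[0.0186,0.0046,0.02,0.052,0.116,-0.18],[0.0186,0.0046,0.043,0.052,0.116,-0.18],[0.0186,0.0046,0.043,0.052,0.116,-0.18],[0.0186,0.0046,0.043,0.052,0.116,-0.18],[0.0186,0.0046,0.043,0.052,0.116,-0.18]])

```text
t: 38.93
tcp_pos: [0.4903, 0.2852, 0.1441]
eef_rot: [[0.289, 0.912, 0.29], [0.645, -0.409, 0.645], [0.707, 0.0, -0.707]]
wrist_force: [0.6, -0.2, -1.9]
grip_width: 0.145
```

```bash
python3 look.py .025 -.0387 .0328
```

```text
rel [-0.0024 -0.0038  0.0571] [ 0.005 -0.    -0.005] rows 1.3737642524689797
[ 0.597  -0.2398 -1.887 ]
```

Request:
servo_tool(commands=[[-0.002,-0.0038,0.015,0.005,0,-0.005],[-0.002,-0.0038,0.03,0.005,0,-0.005],[-0.002,-0.0038,0.045,0.005,0,-0.005],[-0.002,-0.0038,0.056,0.005,0,-0.005],[-0.002,-0.0038,0.056,0.005,0,-0.005],[-0.002,-0.0038,0.056,0.005,0,-0.005],[-0.002,-0.0038,0.056,0.005,0,-0.005]])

```text
t: 39.52
tcp_pos: [0.5032, 0.3215, 0.104]
eef_rot: [[0.283, 0.915, 0.287], [0.647, -0.403, 0.648], [0.708, 0.002, -0.706]]
wrist_force: [0.1, 0.5, -1.1]
grip_width: 0.144
```

```bash
python3 look.py 0 -.0387 .0328; python3 heldtip.py -.0427 .0328 ; python3 st.py
```

```text
rel [-0.0012 -0.0008  0.0267] [ 0.002 -0.002  0.002] rows 0.6404425385298212
[ 0.0931  0.4674 -1.1017]
0.02 [245, 246, 243, 239, 234, 237, 249, 120, 96, 158, 204, 228, 236, 236, 238, 236, 230, 221, 176, 163, 242, 248, 163, 238, 244, 242, 246, 245]
0.035 [36, 32, 28, -5, 24, 237, 200, 134, 95, 142, 207, 227, 234, 237, 239, 237, 234, 226, 198, 147, 202, 249, 171, 6, 6, 29, 31, 36]
0.05 [35, 36, 38, 37, 37, 36, 35, 28, 46, 159, 195, 225, 233, 237, 240, 238, 237, 231, 210, 139, 13, 33, 36, 37, 36, 36, 36, 35]
39.5667 [ 0.0804  0.0578  2.2129  1.0934  0.7765 -0.2908] [0.5032 0.3213 0.104 ] 0.1478083096312928
```

Request:
servo_tool(commands=[[-0.001,-0.0008,0.006,0.002,-0.002,0.002],[-0.001,-0.0008,0.012,0.002,-0.002,0.002],[-0.001,-0.0008,0.018,0.002,-0.002,0.002],[-0.001,-0.0008,0.022,0.002,-0.002,0.002],[-0.001,-0.0008,0.022,0.002,-0.002,0.002],[-0.001,-0.0008,0.022,0.002,-0.002,0.002]])

```text
t: 40.07
tcp_pos: [0.5073, 0.3357, 0.0856]
eef_rot: [[0.287, 0.916, 0.282], [0.648, -0.402, 0.647], [0.706, -0.003, -0.708]]
wrist_force: [0.4, -0.6, -1.3]
grip_width: 0.147
```

Request:
servo_tool(commands=[[0,0,0.001,0,0,0],[0,0,0.003,0,0,0],[0,0,0.003,0,0,0],[0,0,0.003,0,0,0]])

```text
t: 40.4
tcp_pos: [0.5085, 0.3375, 0.084]
eef_rot: [[0.287, 0.915, 0.283], [0.647, -0.403, 0.647], [0.706, -0.002, -0.708]]
wrist_force: [0.2, 0.2, -1.4]
grip_width: 0.15
```

Request:
servo_tool(commands=[[0,0.0005,0.001,0,0,0],[0,0.0005,0.002,0,0,0],[0,0.0005,0.002,0,0,0]])

```text
t: 40.65
tcp_pos: [0.5093, 0.3382, 0.0834]
eef_rot: [[0.285, 0.916, 0.282], [0.647, -0.402, 0.648], [0.707, -0.002, -0.708]]
wrist_force: [-6.3, -9.2, 8.4]
grip_width: 0.15
```

```bash
python3 look.py 0 -.0387 .0328
```

```text
rel [ 0.0009  0.0004 -0.0005] [-0.002  0.001 -0.001] rows 0.02578629973824679
[-6.2574 -9.2205  8.3638]
```

Seated. Relieve, release, retreat.

Request:
servo_tool(commands=[[0,0,-0.001,0,0,0],[0,0,-0.001,0,0,0]])

```text
t: 40.82
tcp_pos: [0.5096, 0.3377, 0.0837]
eef_rot: [[0.287, 0.915, 0.284], [0.647, -0.403, 0.647], [0.706, -0.002, -0.708]]
wrist_force: [0.9, -0.2, -1.2]
grip_width: 0.145
```

Request:
servo_tool(commands=[[0,0,0,0,0,0],[0,0,0,0,0,0],[0,0,0,0,0,0],[0,0,0,0,0,0],[0,0,0,0,0,0],[0,0,0,0,0,0]], grip=-0.1)

```text
t: 41.32
tcp_pos: [0.5093, 0.338, 0.0834]
eef_rot: [[0.287, 0.915, 0.283], [0.647, -0.403, 0.647], [0.706, -0.002, -0.708]]
wrist_force: [-0.0, -0.4, 0.6]
grip_width: 0.55
```

Request:
servo_tool(commands=[[0,0,-0.02,0,0,0],[0,0,-0.05,0,0,0],[0,0,-0.08,0,0,0],[0,0,-0.12,0,0,0],[0,0,-0.16,0,0,0],[0.04,0,-0.2,0,0,0],[0.04,0,-0.2,0,0,0]])

```text
t: 41.9
tcp_pos: [0.4668, 0.233, 0.2595]
eef_rot: [[0.283, 0.914, 0.292], [0.646, -0.406, 0.646], [0.709, 0.005, -0.705]]
wrist_force: [0.5, -0.1, 0.6]
grip_width: 0.549
```

```bash
python3 foot.py | tail -8; python3 laid.py; python3 head.py .14
```

```text
[0.055 0.05 ] ref 0.0 now -0.5
[ 0.055 -0.05 ] ref -0.5 now 0.25
[0.07 0.05] ref 0.0 now -0.5
[ 0.07 -0.05] ref -0.25 now 0.25
[ 0.085 -0.045] ref 0.75 now 2.25
[ 0.085 -0.04 ] ref 1.0 now 2.5
[0.085 0.04 ] ref 0.5 now 2.0
[0.085 0.045] ref 0.5 now 2.0
top along [238, 238, 238, 238, 238, 239, 239, 241, 239, 157, 127, 217, 245, 240, 240, 234, 230, 232, 208, 76, 25, 34, 35, 35, 36, 36, 36, 36, 36, 35, 35, 36]
top across -0.05 [244, 243, 236, 230, 229, 236, 240, 157, 153, 181, 191, 184, 162, 114, 95, 239, 242, 239, 239, 162]
top across 0.05 [37, 37, 35, 33, 27, 125, 201, 227, 235, 237, 239, 237, 232, 223, 194, 142, 42, 31, 35, 36]
side along [233, 233, 233, 233, 233, 229, 204, 70, 14, 17, 27, 36, 52, 52, 53, 46, 41, 63, 113, 127, 126, 116, 74, 63, 50, 53, 54, 52, 53, 52, 54, 52]
side across -0.05 [137, 210, 229, 224, 225, 202, 145, 132, 164, 186, 192, 175, 171, 210, 222, 174, 84, 43, 47, 50]
side across 0.05 [43, 41, 36, 41, 37, 43, 62, 148, 181, 97, 14, 22, 31, 28, 25, 33, 31, 39, 39, 33]
[0.524  0.3706 0.265 ]
rel [ 0.1121 -0.0014  0.0983] [ 0.002 -0.785  0.001] rows 6.283110782583097
(array([0.5063, 0.2079, 1.4997, 0.    , 1.434 , 0.9208]), np.float64(3.688163760337289e-11))
```

The last probe is home in the rest. Regrasping the head as before.

Request:
servo_tool(commands=[[0.03,0,0.0,0,-0.1,0],[0.112,-0.0015,0.06,0.002,-0.785,0.001],[0.112,-0.0015,0.098,0.002,-0.785,0.001],[0.112,-0.0015,0.098,0.002,-0.785,0.001],[0.112,-0.0015,0.098,0.002,-0.785,0.001],[0.112,-0.0015,0.098,0.002,-0.785,0.001],[0.112,-0.0015,0.098,0.002,-0.785,0.001],[0.112,-0.0015,0.098,0.002,-0.785,0.001],[0.112,-0.0015,0.098,0.002,-0.785,0.001],[0.112,-0.0015,0.098,0.002,-0.785,0.001]])

```text
t: 42.88
tcp_pos: [0.5213, 0.3702, 0.2602]
eef_rot: [[0.402, 0.915, -0.008], [0.916, -0.402, -0.0], [-0.003, -0.007, -1.0]]
wrist_force: [-0.3, -0.4, -1.1]
grip_width: 0.549
```

Request:
servo_tool(commands=[[0.001,0.0025,0.03,-0.006,0.002,0],[0.001,0.0025,0.06,-0.006,0.002,0],[0.001,0.0025,0.083,-0.006,0.002,0],[0.001,0.0025,0.083,-0.006,0.002,0],[0.001,0.0025,0.083,-0.006,0.002,0]])

```text
t: 43.3
tcp_pos: [0.5233, 0.3685, 0.1782]
eef_rot: [[0.404, 0.915, -0.002], [0.915, -0.404, -0.001], [-0.002, -0.001, -1.0]]
wrist_force: [0.2, -0.1, 0.9]
grip_width: 0.55
```

```bash
python3 head.py .0; python3 foot.py | tail -5
```

```text
[0.524  0.3706 0.125 ]
rel [ 0.0023 -0.0001  0.0531] [-0.001  0.002 -0.002] rows 1.275643223460093
(array([ 0.5063,  0.3194,  1.6311, -0.    ,  1.1911,  0.9208]), np.float64(2.6954464759189897e-09))
[ 0.07 -0.05] ref -0.25 now 0.25
[ 0.085 -0.045] ref 0.75 now 2.25
[ 0.085 -0.04 ] ref 1.0 now 2.0
[0.085 0.04 ] ref 0.5 now 2.0
[0.085 0.045] ref 0.5 now 2.0
```

Request:
servo_tool(commands=[[0.0,0,0.02,0,0,0],[0.0,0,0.035,0,0,0],[0.0,0,0.048,0,0,0],[0.0,0,0.053,0,0,0],[0.0,0,0.053,0,0,0],[0.0,0,0.053,0,0,0]])

```text
t: 43.85
tcp_pos: [0.5256, 0.3711, 0.1279]
eef_rot: [[0.403, 0.915, 0.003], [0.915, -0.403, 0.001], [0.002, 0.002, -1.0]]
wrist_force: [0.3, -0.5, -0.6]
grip_width: 0.548
```

Request:
servo_tool(commands=[[0,0,0,0,0,0],[0,0,0,0,0,0],[0,0,0,0,0,0],[0,0,0,0,0,0],[0,0,0,0,0,0]], grip=1.0, newtons=80)

```text
t: 44.27
tcp_pos: [0.526, 0.3715, 0.1288]
eef_rot: [[0.403, 0.915, 0.004], [0.915, -0.403, 0.002], [0.003, 0.003, -1.0]]
wrist_force: [-1.1, -0.3, 6.0]
grip_width: 0.249
```

```bash
python3 -c "
from plan import *
grab(); g=dict(np.load('g.npz')); print(g['B'][:,0],g['o']); g['o'][1]=0; np.savez('g.npz',**g)"
```

```text
[ 0.7095  0.002  -0.7047] [-0.0328 -0.0014 -0.0062]
```

Request:
servo_tool(commands=[[0,0,-0.01,0,0,0],[0,0,-0.03,0,0,0],[0,0,-0.06,0,0,0],[0,0,-0.1,0,0,0],[0,0,-0.13,0,0,0],[0,0,-0.13,0,0,0]])

```text
t: 44.77
tcp_pos: [0.5287, 0.3732, 0.2666]
eef_rot: [[0.403, 0.915, 0.015], [0.915, -0.403, 0.008], [0.013, 0.011, -1.0]]
wrist_force: [1.1, 0.4, 0.4]
grip_width: 0.248
```

```bash
python3 -c "
from plan import *
(d,r),p,Rt=hang(-.1925,-.14,.03); x=links(); q=env.read_state()['qpos']; print(ik(p,Rt,q,x)); print(ik(p+.14*SX,Rt,q,x))"
```

```text
target [ 0.5355 -0.1717  0.2189]
rel [-0.4966  0.2251  0.0435] [-0.476  0.669  1.143] rows 13.117169926205529
(array([-0.6993, -0.3796,  2.3226,  0.757 ,  0.6673,  0.4444]), np.float64(1.1610517640667946e-12))
(array([-0.5129, -0.0387,  2.0473,  0.7035,  0.5039,  0.5964]), np.float64(6.024779705218404e-12))
```

Request:
servo_tool(commands=[[-0.497,0.225,0.0,-0.476,0.669,1.143],[-0.497,0.225,0.0,-0.476,0.669,1.143],[-0.497,0.225,0.0,-0.476,0.669,1.143],[-0.497,0.225,0.0,-0.476,0.669,1.143],[-0.497,0.225,0.0,-0.476,0.669,1.143],[-0.497,0.225,0.0,-0.476,0.669,1.143],[-0.497,0.225,0.0,-0.476,0.669,1.143],[-0.497,0.225,0.0,-0.476,0.669,1.143],[-0.497,0.225,0.0,-0.476,0.669,1.143],[-0.497,0.225,0.0,-0.476,0.669,1.143]])

```text
t: 45.6
tcp_pos: [0.5279, -0.0474, 0.256]
eef_rot: [[0.761, 0.071, 0.645], [0.09, -0.996, 0.003], [0.642, 0.055, -0.764]]
wrist_force: [0.7, 0.1, -1.3]
grip_width: 0.249
```

```bash
python3 chk.py -.1925 -.14 .015
```

```text
target [ 0.5355 -0.1717  0.2039]
rel [-0.0388  0.1214  0.0444] [-0.046  0.086  0.129] rows 3.2371719505186087
[ 0.7348  0.057  -1.2828]
```

Request:
servo_tool(commands=[[-0.039,0.121,0.044,-0.046,0.086,0.129],[-0.039,0.121,0.044,-0.046,0.086,0.129],[-0.039,0.121,0.044,-0.046,0.086,0.129],[-0.039,0.121,0.044,-0.046,0.086,0.129],[-0.039,0.121,0.044,-0.046,0.086,0.129],[-0.039,0.121,0.044,-0.046,0.086,0.129],[-0.039,0.121,0.044,-0.046,0.086,0.129],[-0.039,0.121,0.044,-0.046,0.086,0.129]])

```text
t: 46.27
tcp_pos: [0.5371, -0.1683, 0.2053]
eef_rot: [[0.705, -0.048, 0.707], [-0.032, -0.999, -0.037], [0.708, 0.003, -0.706]]
wrist_force: [0.1, -0.1, -1.6]
grip_width: 0.246
```

```bash
python3 tip.py; python3 chk.py -.1925 -.06 .012
```

```text
pred [364.7583 207.2266] seen [364.518  207.1417] size [  8.25   9.25  12.25  10.5  377.75] error stand x,y mm 0.15221325017032133 0.5001182772267999 axis 0.0016999792767896696 0.0014288772580268304 origin -0.13861023168164582 -0.18917986676281337 0.016515864456794205
target [ 0.6154 -0.1759  0.2009]
rel [0.052  0.0039 0.0589] [-0.004  0.001  0.006] rows 1.8867379410710987
[-0.2902 -0.1819 -1.7643]
```

Request:
servo_tool(commands=[[0.01,0.004,0.015,-0.004,0,0.006],[0.03,0.004,0.035,-0.004,0,0.006],[0.052,0.004,0.059,-0.004,0,0.006],[0.052,0.004,0.059,-0.004,0,0.006],[0.052,0.004,0.059,-0.004,0,0.006],[0.052,0.004,0.059,-0.004,0,0.006],[0.052,0.004,0.059,-0.004,0,0.006]])

```text
t: 46.9
tcp_pos: [0.6144, -0.1766, 0.2]
eef_rot: [[0.705, -0.056, 0.707], [-0.039, -0.998, -0.041], [0.708, 0.002, -0.706]]
wrist_force: [-0.7, -0.2, -2.0]
grip_width: 0.249
```

```bash
python3 chk.py -.1925 -.06 .012;python3 chk.py -.1925 .0 .01
```

```text
target [ 0.6154 -0.1759  0.2009]
rel [ 0.0012 -0.0007  0.    ] [ 0.001  0.002 -0.001] rows 0.034625546513988775
[-0.654  -0.1903 -1.9628]
target [ 0.6753 -0.1791  0.1989]
rel [ 0.0422 -0.0009  0.0439] [ 0.001  0.002 -0.001] rows 1.4609676904507616
[-0.654  -0.1903 -1.9628]
```

Request:
servo_tool(commands=[[0.012,-0.0006,0.008,0,0.002,0],[0.02,-0.0006,0.018,0,0.002,0],[0.028,-0.0006,0.027,0,0.002,0],[0.036,-0.0006,0.035,0,0.002,0],[0.0425,-0.0006,0.044,0,0.002,0],[0.0425,-0.0006,0.044,0,0.002,0],[0.0425,-0.0006,0.044,0,0.002,0],[0.0425,-0.0006,0.044,0,0.002,0]])

```text
t: 47.57
tcp_pos: [0.6754, -0.1804, 0.1988]
eef_rot: [[0.704, -0.058, 0.708], [-0.04, -0.998, -0.042], [0.709, 0.001, -0.705]]
wrist_force: [0.8, 0.0, -1.6]
grip_width: 0.247
```

Request:
servo_tool(commands=[[-0.002,0,0.002,0,0,0],[-0.004,0,0.004,0,0,0],[-0.0065,0,0.0065,0,0,0],[-0.0065,0,0.0065,0,0,0],[-0.0065,0,0.0065,0,0,0]])

```text
t: 47.98
tcp_pos: [0.6757, -0.1805, 0.1891]
eef_rot: [[0.704, -0.058, 0.707], [-0.04, -0.998, -0.042], [0.709, 0.001, -0.706]]
wrist_force: [0.9, 0.3, -1.1]
grip_width: 0.248
```

Request:
servo_tool(commands=[[-0.001,0,0.001,0,0,0],[-0.0025,0,0.0025,0,0,0],[-0.0025,0,0.0025,0,0,0],[-0.0025,0,0.0025,0,0,0]])

```text
t: 48.32
tcp_pos: [0.6773, -0.1812, 0.1883]
eef_rot: [[0.702, -0.058, 0.71], [-0.039, -0.998, -0.043], [0.711, 0.003, -0.703]]
wrist_force: [0.1, 1.2, 4.0]
grip_width: 0.245
```

```bash
python3 chk.py -.1925 0 0
```

```text
target [ 0.6753 -0.1791  0.1889]
rel [-0.0011 -0.0019 -0.0019] [ 0.003 -0.003 -0.002] rows 0.07061329353027725
[0.1067 1.2167 4.0458]
```

Contact. Release and back off, then check all three with a picture.

Request:
servo_tool(commands=[[0,0,0,0,0,0],[0,0,0,0,0,0],[0,0,0,0,0,0],[0,0,0,0,0,0],[0,0,0,0,0,0]], grip=0.2)

```text
t: 48.73
tcp_pos: [0.6759, -0.1806, 0.1857]
eef_rot: [[0.704, -0.058, 0.708], [-0.04, -0.998, -0.042], [0.709, 0.001, -0.705]]
wrist_force: [-0.7, 0.4, -0.0]
grip_width: 0.396
```

Request:
servo_tool(commands=[[0,0,-0.01,0,0,0],[0,0,-0.03,0,0,0],[0,0,-0.06,0,0,0],[0,0,-0.09,0,0,0],[0,0,-0.13,0,0,0],[0,0,-0.16,0,0,0],[0,0,-0.16,0,0,0],[0,0,-0.16,0,0,0]])

```text
t: 49.4
tcp_pos: [0.563, -0.1748, 0.3018]
eef_rot: [[0.701, -0.059, 0.711], [-0.038, -0.998, -0.045], [0.712, 0.005, -0.702]]
wrist_force: [0.7, -0.1, -0.2]
grip_width: 0.403
```

```bash
python3 - <<'E'
from plan import *
t=snap("top"); s=snap("side")
c=np.zeros((600,800,3),np.uint8)
c[:300]=0
A=cv2.resize(t[115:235,270:470],(800,480),interpolation=cv2.INTER_CUBIC)[:, :400]
c[:480,:400]=cv2.resize(t[115:235,270:370],(400,480),interpolation=cv2.INTER_CUBIC)
c[:,400:]=cv2.resize(s[140:350,320:460],(400,600),interpolation=cv2.INTER_CUBIC)
cv2.imwrite('pics/three.png',c[:,:,::-1]); cv2.imwrite('pics/t3.png',t[:,:,::-1]); cv2.imwrite('pics/s3.png',s[:,:,::-1])
# lever: ball + block, grey block in both views
for n,im,w in(("top",t,(420,195,40,40)),("side",s,(345,335,60,60))):
    h=cv2.cvtColor(im,cv2.COLOR_RGB2GRAY); u,v,a,b=w; m=(h[v:v+b,u:u+a]>185).astype(np.uint8)
    k,l,st,cc=cv2.connectedComponentsWithStats(m)
    for i in range(1,k):
        if st[i,4]>8: print(n,st[i],cc[i]+[u,v])
h=cv2.cvtColor(t,cv2.COLOR_RGB2GRAY); m=((h>90)).astype(np.uint8); k,l,st,cc=cv2.connectedComponentsWithStats(m); i=l[205,444]
print(st[i],cv2.minAreaRect(np.argwhere(l==i)[:,::-1].astype(np.float32)))
E
```

```text
top [  7   3  28  32 316] [441.481  212.2722]
side [51  0  9  2 15] [400.6 335.4]
side [11  8 12 10 92] [361.6957 347.5   ]
[426 198  30  32 475] ((440.5000305175781, 213.50001525878906), (20.124608993530273, 27.280027389526367), 26.56505012512207)
```

View pics/three.png

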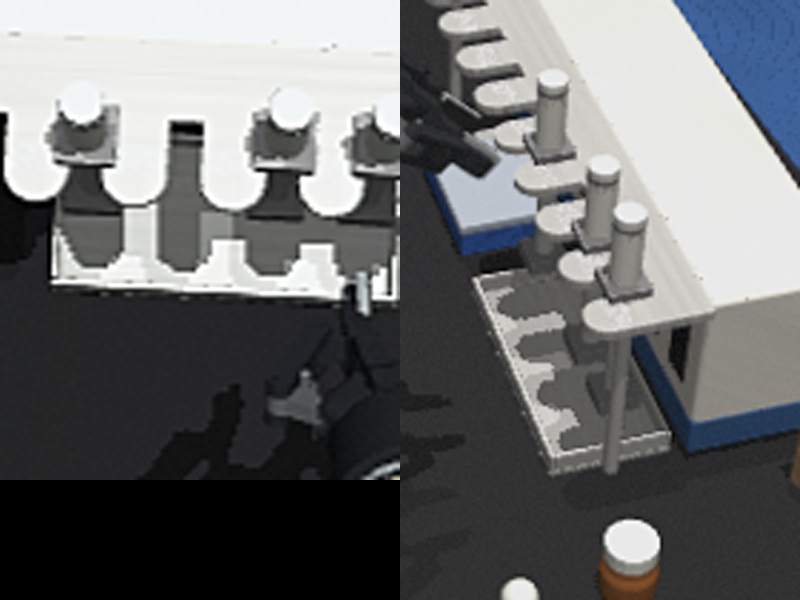

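All three probes hang upright at top crop (80,102), (291,108) and (388,110), with collars on the comb and over the tray. Now the lever.

```bash
python3 - <<'E'
from plan import *
t=cv2.imread('pics/t3.png')[:,:,::-1]
g=cv2.cvtColor(np.ascontiguousarray(t),cv2.COLOR_RGB2GRAY)
for th in(200,215,225,235):
    m=(g[195:240,420:465]>th).astype(np.uint8); k,l,st,cc=cv2.connectedComponentsWithStats(m)
    print(th,[(st[i].tolist(),(cc[i]+[420,195]).round(1)) for i in range(1,k) if st[i,4]>6])
ball,e=tri((439.9,221.9),(361.7,348.5)); print("ball",ball,e)
c=(np.array([(745,203),(783,218),(758,277),(716,260)],float)+.5)/2.3-.5+[115,110]
w=np.array([onz("top",p,.025)[:2] for p in c]); print(w, w.mean(0))
d1=(w[0]-w[3]+w[1]-w[2]); print("long az",np.degrees(np.arctan2(d1[1],d1[0])),np.linalg.norm(d1)/2,np.linalg.norm(w[0]-w[1]))
b=onz("top",(439.9,221.9),.083)[:2]; d=w.mean(0)-b; print("ball@.083",b,"to base",np.degrees(np.arctan2(d[1],d[0])),np.linalg.norm(d))
print("jar",onz("top",(419,182),.055),"bottle",onz("top",(500,190),.16), onz("top",(485,200),0))
E
```

```text
200 [([16, 3, 19, 32, 118], array([443. , 217.2])), ([7, 10, 13, 17, 47], array([432.2, 214.1]))]
215 [([17, 22, 9, 10, 67], array([440.7, 221.5]))]
225 [([17, 23, 9, 8, 58], array([440.7, 221.4]))]
235 [([17, 23, 8, 8, 54], array([440.7, 221.4]))]
ball [ 0.5041 -0.359   0.084 ] 0.0028960130812233516
[[ 0.5701 -0.3702]
 [ 0.5537 -0.4104]
 [ 0.4903 -0.3817]
 [ 0.5087 -0.3375]] [ 0.5307 -0.3749]
long az -26.14885212938228 0.06955760679549425 0.043408615891258474
ball@.083 [ 0.5028 -0.3589] to base -29.86264089764389 0.032246552885186075
jar [ 0.6041 -0.3173  0.055 ] bottle [ 0.5636 -0.4784  0.16  ] [ 0.569  -0.4917  0.    ]
```

```bash
cat > lev.py <<'E'
from plan import *
import sys
s,z=map(float,sys.argv[1:3]); d=az(-26.5); p=np.array([.5030,-.3590,0])+d*s; p[2]=z
print(p); rel(p,tool(DOWN,d)); print(ik(p,tool(DOWN,d),env.read_state()['qpos'],links()), env.read_state()['wrist_force'])
E
python3 lev.py -.045 .2
```

```text
[ 0.4627 -0.3389  0.2   ]
rel [-0.1331  0.1706  0.0053] [-0.158 -0.776  0.384] rows 7.045729681208687
(array([-0.7545,  0.1072,  1.7358,  0.    ,  1.2986,  1.2788]), np.float64(1.7536791818667653e-08)) [-0.0213  0.441   0.4071]
```

Request:
servo_tool(commands=[[-0.133,0.171,0.005,-0.158,-0.776,0.384],[-0.133,0.171,0.005,-0.158,-0.776,0.384],[-0.133,0.171,0.005,-0.158,-0.776,0.384],[-0.133,0.171,0.005,-0.158,-0.776,0.384],[-0.133,0.171,0.005,-0.158,-0.776,0.384],[-0.133,0.171,0.005,-0.158,-0.776,0.384],[-0.133,0.171,0.005,-0.158,-0.776,0.384],[-0.133,0.171,0.005,-0.158,-0.776,0.384],[-0.133,0.171,0.005,-0.158,-0.776,0.384],[-0.133,0.171,0.005,-0.158,-0.776,0.384]], grip=1.0)

```text
t: 50.33
tcp_pos: [0.4626, -0.3383, 0.1992]
eef_rot: [[0.896, -0.444, 0.0], [-0.444, -0.896, 0.002], [-0.001, -0.002, -1.0]]
wrist_force: [-0.5, 0.5, -0.8]
grip_width: -0.003
```

```bash
python3 lev.py -.045 .046
```

```text
[ 0.4627 -0.3389  0.046 ]
rel [0.0005 0.0009 0.1532] [-0.002  0.001  0.002] rows 3.674092398247147
(array([-0.7545,  0.2867,  1.8416, -0.    ,  1.0133,  1.2788]), np.float64(1.2449908087963533e-09)) [-0.4969  0.5095 -0.8288]
```

Request:
servo_tool(commands=[[0,0.001,0.04,0,0,0],[0,0.001,0.08,0,0,0],[0,0.001,0.115,0,0,0],[0,0.001,0.14,0,0,0],[0,0.001,0.153,0,0,0],[0,0.001,0.153,0,0,0],[0,0.001,0.153,0,0,0]])

```text
t: 50.92
tcp_pos: [0.4624, -0.3402, 0.0489]
eef_rot: [[0.895, -0.446, 0.002], [-0.446, -0.895, -0.0], [0.002, -0.001, -1.0]]
wrist_force: [0.4, -0.7, 0.3]
grip_width: 0.002
```

Request:
servo_tool(commands=[[0.01,0,0,0,0,0],[0.02,0,0,0,0,0],[0.03,0,0,0,0,0],[0.04,0,0,0,0,0],[0.05,0,0,0,0,0],[0.06,0,0,0,0,0],[0.07,0,0,0,0,0],[0.07,0,0,0,0,0],[0.07,0,0,0,0,0]])

```text
t: 51.67
tcp_pos: [0.5266, -0.3724, 0.0487]
eef_rot: [[0.895, -0.446, 0.003], [-0.446, -0.895, -0.001], [0.003, -0.0, -1.0]]
wrist_force: [-0.1, -0.6, 0.6]
grip_width: -0.003
```

```bash
python3 lev.py .044 .046; cat > ball.py <<'E'
from plan import *
t=snap("top","t4"); s=snap("side","s4")
for n,im,(u,v,a,b),th in(("top",t,(420,190,60,50),210),("side",s,(340,325,70,50),185)):
    g=cv2.cvtColor(im,cv2.COLOR_RGB2GRAY); k,l,st,c=cv2.connectedComponentsWithStats((g[v:v+b,u:u+a]>th).astype(np.uint8))
    print(n,[(st[i].tolist(),(c[i]+[u,v]).round(1).tolist()) for i in range(1,k) if st[i,4]>15])
for x in(-.034,0,.029,.034):
    p=np.array([.533,-.374,.084])+az(-26.5)*x; print(x,proj("top",p),proj("side",p))
E
python3 ball.py
```

```text
[ 0.5424 -0.3786  0.046 ]
rel [ 0.0169 -0.0015  0.0028] [-0.    -0.003  0.   ] rows 0.41142760186707295
(array([-0.7155,  0.4491,  1.6203,  0.    ,  1.0722,  1.3178]), np.float64(5.210766009316457e-10)) [-0.1495 -0.5599  0.639 ]
top []
side [([52, 0, 18, 12, 188], [400.8, 330.0]), ([45, 20, 10, 10, 69], [390.0, 349.8])]
-0.034 [439.973  221.9196] [360.2341 348.8156]
0 [446.0369 209.0913] [377.7425 350.8467]
0.029 [451.1843 198.2016] [392.7785 352.5909]
0.034 [452.0696 196.3289] [395.3805 352.8928]
```

The lever is moving (ball at side pixel 361.7 → 390.0). Pushing on until the stop.

Request:
servo_tool(commands=[[0.006,-0.001,0.002,0,0,0],[0.012,-0.001,0.002,0,0,0],[0.014,-0.001,0.002,0,0,0],[0.014,-0.001,0.002,0,0,0]])

```text
t: 52.1
tcp_pos: [0.5387, -0.3772, 0.0464]
eef_rot: [[0.895, -0.446, 0.002], [-0.446, -0.895, -0.0], [0.002, -0.0, -1.0]]
wrist_force: [-1.0, -0.3, 0.1]
grip_width: 0.003
```

```bash
python3 lev.py .044 .046;  python3 ball.py|head -2
```

```text
[ 0.5424 -0.3786  0.046 ]
rel [ 0.0039 -0.0003  0.0004] [-0.    -0.002  0.   ] rows 0.09417552718692948
(array([-0.7155,  0.4491,  1.6203,  0.    ,  1.0722,  1.3178]), np.float64(1.3301401139377905e-14)) [-0.993  -0.3266  0.0508]
top []
side [([54, 0, 16, 12, 153], [402.4, 330.4]), ([51, 22, 9, 10, 62], [395.6, 352.0])]
```

Request:
servo_tool(commands=[[0.003,0,0,0,0,0],[0.005,0,0,0,0,0],[0.005,0,0,0,0,0],[0.005,0,0,0,0,0]])

```text
t: 52.53
tcp_pos: [0.5418, -0.3788, 0.0463]
eef_rot: [[0.895, -0.446, -0.001], [-0.446, -0.895, 0.001], [-0.001, -0.001, -1.0]]
wrist_force: [-3.8, 1.1, 1.5]
grip_width: -0.004
```

Request:
servo_tool(commands=[[-0.02,0,0,0,0,0],[-0.05,0,0,0,0,0],[-0.08,0,-0.02,0,0,0],[-0.09,0,-0.06,0,0,0],[-0.1,0,-0.1,0,0,0],[-0.13,0,-0.14,0,0,0],[-0.13,0.0,-0.18,0,0,0],[-0.13,0,-0.2,0,0,0],[-0.13,0,-0.2,0,0,0]])

```text
t: 53.28
tcp_pos: [0.4301, -0.325, 0.2558]
eef_rot: [[0.895, -0.446, 0.015], [-0.446, -0.895, -0.013], [0.02, 0.005, -1.0]]
wrist_force: [0.9, -0.3, 1.0]
grip_width: 0.001
```

```bash
python3 ball.py; python3 - <<'E'
from plan import *
t=cv2.imread('pics/t4.png');s=cv2.imread('pics/s4.png'); print(env.read_state()['t'])
c=np.zeros((600,800,3),np.uint8)
c[:450,:400]=cv2.resize(t[110:290,360:520],(400,450)); c[:,400:]=cv2.resize(s[150:450,260:460],(400,600))
c[450:600,:400]=cv2.resize(t[120:195,270:470],(400,150))
cv2.imwrite('pics/end.png',c)
E
python3 restchk.py | head -3; python3 hung.py
```

```text
top [([29, 2, 9, 10, 65], [452.8, 196.7])]
side [([52, 0, 18, 12, 188], [400.8, 330.0]), ([51, 22, 11, 11, 98], [396.1, 352.0])]
-0.034 [439.973  221.9196] [360.2341 348.8156]
0 [446.0369 209.0913] [377.7425 350.8467]
0.029 [451.1843 198.2016] [392.7785 352.5909]
0.034 [452.0696 196.3289] [395.3805 352.8928]
53.3833
[184 192  25  24 333] [197.6 204.8] [array([196. , 203.5]), array([23., 24.]), np.float64(90.0)]
[ 119  197   80   63 2905] [157.7 227. ] [array([156.51, 226.41]), array([74.67, 40.77]), np.float64(23.63)]
[401 197  80  79 894] [437.6 237.2] [array([440.63, 234.12]), array([  9.38, 106.6 ]), np.float64(43.42)]
-0.0275 0.02 [371.3 185.5] [204, 210, 217, 207, 199, 207, 192, 161, 129, 108, 121, 129, 133, 137, 137, 135, 129, 124, 151, 200, 205, 205, 204, 203, 203]
-0.0275 0.06 [372.1 171.4] [207, 202, 206, 206, 207, 208, 206, 178, 82, 88, 110, 125, 140, 142, 145, 138, 122, 111, 122, 191, 207, 205, 203, 203, 206]
-0.0825 0.02 [379.2 200.3] [207, 211, 207, 203, 211, 210, 205, 202, 202, 203, 206, 207, 208, 208, 208, 208, 206, 184, 122, 95, 139, 174, 195, 211, 215]
-0.0825 0.06 [380.1 186.1] [107, 121, 129, 132, 136, 137, 134, 130, 122, 136, 191, 205, 205, 205, 203, 203, 203, 203, 203, 206, 206, 208, 207, 207, 206]
-0.1375 0.02 [387.5 216. ] [214, 214, 213, 212, 195, 188, 173, 144, 117, 102, 110, 122, 129, 135, 137, 138, 138, 135, 125, 119, 161, 219, 237, 235, 234]
-0.1375 0.06 [388.7 201.7] [203, 205, 207, 209, 209, 210, 210, 201, 137, 82, 96, 118, 129, 139, 144, 146, 147, 141, 128, 128, 181, 205, 204, 205, 205]
-0.1925 0.02 [396.4 232.7] [207, 207, 212, 205, 191, 186, 167, 126, 102, 102, 111, 122, 128, 133, 137, 138, 137, 133, 128, 130, 168, 207, 207, 207, 205]
-0.1925 0.06 [397.8 218.3] [118, 126, 131, 136, 137, 138, 137, 127, 93, 78, 100, 118, 133, 146, 152, 154, 153, 143, 133, 125, 154, 197, 203, 201, 202]
```

View pics/end.png

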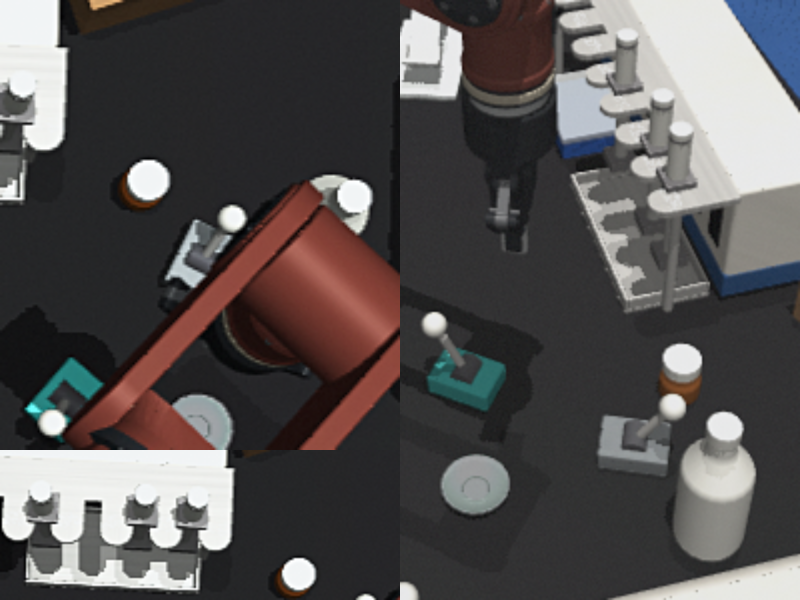

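The final picture shows the grey lever fully over. The ball is at top pixel (452.8,196.7), and full travel predicts (452.1,196.3). The three probes hang upright over the tray, the jar, bottle and dish are upright where they were, and the arm is clear. Handing in.

```bash
python3 -c "
from station import env
print(env.close_job())"
```

```text
the job is handed in; nothing more can be done
None
```

All three probes on the bench (a fourth was absent) now hang head up over the drip tray, and the dryer lever is pushed fully over. I handed the job in at about 53 s; no verdict was reported.

Each probe was laid in the sloping rest, released, taken again by its head and hung. They are in the tray notches at stand y = -27.5, -137.5 and -192.5 mm. Only after that did I push the grey switch's lever, then moved the arm clear.

**Last checks:**
- **Probes:** all three were upright with their collars on the comb, in both the picture and the measured image lines.
- **Lever:** the ball was within 1 px of its full-travel position.
- **Other glassware:** the jar, bottle, dish and beaker were where they started.

**What failed or disagreed on the way:**
- **First grasp:** it closed on nothing, because the fingertips sit about 25 mm higher than the reported tool position. I corrected for this along the tool axis, and the later grasps held.
- **The rest:** it slid about 3.5 mm in all, mostly while I pressed the first probe in. I measured that and updated the pose.
- **One automatic tip check:** it misread one probe inside the notch because of the white comb behind it. I ignored that value and relied on contact force and pictures instead.

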